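Right the fallen steel beaker and nest the set of three in the tray

TASK

The washed stainless stacking beakers go back as one nested stack in the steel tray. Stand the fallen beaker up on the worktop and let go of it, because it can only be nested held by its upper band from straight above; then lower it and the other loose beaker one after the other, in either order, into the beaker that stands in the tray, each fully seated on the rim of the one below. Do not let a beaker fall, and leave the other things where they are.

Things in the scene. Friction and masses are not known exactly. Their poses are not given: they have to be found in the camera images.
- tray_beaker_center (a point): Steel stacking beaker, upright in the tray, bottom of the stack; 82 mm high, 75 to 155 g, wall 1.8 mm, mouth 60 mm inside. It tapers from a foot 41 mm across to 56 mm at 56 mm height; a step out there begins the straight upper band, 64 mm across and 26 mm high, up to the rim. Nested, a beaker's step sits on the rim below: its 26 mm band shows, its centre is 26 mm above the lower one's. Point: on its axis, half-way up. z axis: from foot to mouth.
- fallen_beaker_center (a point): Same beaker lying on the worktop on the edges of foot and step, so that its axis rises about 0.2 rad from foot to mouth; its mouth points to the robot's left (+y), or up to 0.75 rad from that away from the robot (0.15 rad towards it). Its point lies about 28 mm above the worktop. Pushed, it may roll. Play while nesting: 2 mm all round at the step, 9 mm at the foot as it enters. Point: on its axis, half-way up. z axis: from foot to mouth.
- third_beaker_center (a point): Third beaker of the same make and size, standing upright on the worktop. Point: on its axis, half-way up. z axis: from foot to mouth.
- steel_tray: Shallow stainless instrument tray, 124 mm (its x) by 224 mm (its y), rim 19 mm high, floor 2 mm thick, fixed to the worktop. Origin: centre of its underside; z up.
- glass_beaker: Bystander: straight clear glass beaker, 55 mm across, 70 mm high. Origin: centre of its underside.
- ointment_jar: Bystander: white ointment jar with white screw lid, 62 mm across, 58 mm high. Origin: centre of its underside.
- label_roll: Bystander: white roll of labels lying flat, 70 mm across, 36 mm high. Origin: centre of its underside.
- notebook: Bystander: black notebook, 148 x 110 x 16 mm, left of the tray. Origin: centre of its underside.
Mind the look-alikes: they are no part of the job. Leave any blue look-alike of the part that bears third_beaker_center alone.

How it is judged:
By the outcome, as a careful person would: the job done as asked, in the order asked, and still so for the second after the job is handed in, with the robot touching nothing.
It also fails if it takes over 72 s, if anything falls off the work surface, if the arm or the gripper's body presses on something with over 40 N, if the wrist force passes 120 N, or if a joint passes its speed limit or range.

ROBOT

A 6-joint arm with a two-finger parallel gripper is mounted at the origin on a cart in front of the work surface, level with it; the furniture and walls round the work are solid. World frame = base frame: x ahead of the robot, y to its left, z up, the work surface at z = 0. Lengths are in m, angles in rad, forces in N, time in s.
With the tool pointing down it reaches from about 0.275 to 0.85 m from the base axis. Payload 5.2 kg.
Tool frame: the origin (TCP) lies midway between the tips of the shut fingers; the grasp point (between the pads) lies 19 mm behind it; z points along the fingers, x is the direction in which the jaws open and shut, and the axes are right-handed (so a half turn about z gives the same grasp; the last joint's range is limited). The gripper opens to 85 mm and grips with 20 to 120 N. Pads are 22 mm wide; open, the fingers measure 114 mm over their backs; the gripper's body (76 mm by 85 mm) begins 54 mm behind the grasp point. The pads swing forward as they close: fully open they stand 13 mm farther back than shut.
Start: joints at [-1.482, 0.259, 1.535, -0, 1.348, -0.203], TCP at [0.158, -0.527, 0.231] pointing down, gripper open.
Joint ranges: [-3.14, 3.14], [-0.91, 2.08], [0.19, 2.58], [-1.22, 4.36], [0.22, 2.71], [-3.12, 3.12]. Speed limits (rad/s): [2.57, 2.57, 3.14, 3.14, 3.14, 3.14].

INTERFACE

Orientations are given as a unit quaternion [w, x, y, z].
In Python, from plant import monitor, grab_frame, camera_params, job gives the robot as it stands.
- The arm moves only by the tool step_arm, never from a script. Its argument "increments" is a list of rows, each a list of 3 entries, a list of its own where there are three numbers: the shift along the tool's x, y, z in m, then the turn about the tool's z in rad, then the opening, from 0 (shut) to 1 (fully open). In form: [[[tx, ty, tz], yaw, gripper], ...]. A call has 1 to 10 rows; each row is the pose to reach, as a shift and turn from the pose commanded when the call began, along the tool's axes at that moment; what a row does not reach only later rows make up. A row lasts 1/8 s, in which the tool goes at most 62.5 mm and 10.7 degrees, less where a joint would pass 70% of its speed; a pose out of reach is approached as far as the arm can. A call with a gripper value outside its range is refused whole. The fingers move at their own pace and stop on an object; "force" is the grip in N (left out, the last holds). Time passes only in rows, so rows that repeat a pose let the fingers close. It gives the time, the measured TCP pose, the force and the opening at its end, in the units of the state.
- monitor.state(): the state, without advancing time (a new reading comes with each control period).
- grab_frame(name): name is "scene" or "top" or "wrist"; returns the picture (420x560x3 uint8, red, green, blue); there is no depth.
- camera_params(name): a dict with "mtx" (3x3 intrinsics, pixels), "R" (3x3) and "t" (3): a world point X has camera coordinates R X + t; the wrist camera has in their place "hand_eye" (4x4, takes a point from camera to tool coordinates, whose origin is the TCP and whose axes are the tool frame's). Camera axes: x right, y down, z forward; pixel columns grow to the right and rows downward; lengths in m; the calibration is good to about 2 mm. A picture is of the moment at which its call begins: read the wrist's pose just before it. camera_params takes no time and is no camera call.
- job.sign_off(): hands the job in, once; it reports no verdict.
The state is a dict: "t": time; "joint_pos": joint angles; "qvel": joint speeds; "tau": joint torques, N m; "tool_pos": TCP position; "tool_rot": TCP orientation; "contact_force": force on the tool from outside, world axes, zero at the start; "ft_torque": the same for the moment, N m; "gripper_width": finger opening in m.
Only numpy, scipy, OpenCV 4.12 (cv2) and the standard library are available. Lean on these libraries where they do the work, as an engineer would, in place of code of your own. Each camera call takes 0.05 s, during which the arm holds its last target.

## Working session

There is one attempt and no reset: what is moved stays moved. The work goes in short steps, Python scripts to look and compute and a tool call to move; the robot and the scene stay as the last step left them, time stands still between calls to the robot, and variables do not carry over. Pictures are saved under pics/ and viewed, and the job is handed in when it is done.

Besides the shell and the picture viewer there is one more tool, called after "Call:" as name(argument=value, ...) on one line, values as JSON. step_arm: Moves the arm, as the interface text tells. Its arguments: {"type":"object","properties":{"increments":{"type":"array","items":{"type":"array"}},"force":{"type":"number"}},"required":["increments"]}

```bash
ls; mkdir -p pics; cat > h.py <<'E'
import numpy as np, cv2
from plant import monitor, grab_frame, camera_params, job
from scipy.spatial.transform import Rotation as Ro
def quat(q): return Ro.from_quat([q[1],q[2],q[3],q[0]]).as_matrix()
def cam(name, st=None):
    p=camera_params(name); K=np.array(p['mtx'])
    if 'R' in p: return K,np.array(p['R']),np.array(p['t']).ravel()
    T=np.eye(4);T[:3,:3]=quat(st['tool_rot']);T[:3,3]=st['tool_pos']
    C=T@np.array(p['hand_eye']); R=C[:3,:3].T
    return K,R,-R@C[:3,3]
def ray(c,px):
    K,R,t=c; d=R.T@np.linalg.inv(K)@np.array([px[0],px[1],1.]); return -R.T@t,d/np.linalg.norm(d)
def onz(c,px,z):
    o,d=ray(c,px); return o+d*(z-o[2])/d[2]
def proj(c,X):
    K,R,t=c; q=K@(R@np.array(X)+t); return q[:2]/q[2]
def tri(c1,p1,c2,p2):
    o1,d1=ray(c1,p1);o2,d2=ray(c2,p2)
    s=np.linalg.lstsq(np.c_[d1,-d2],o2-o1,rcond=None)[0]
    a=o1+d1*s[0];b=o2+d2*s[1]; return (a+b)/2,np.linalg.norm(a-b)
def snap(name,fn=None):
    st=monitor.state(); im=grab_frame(name)
    np.savez('pics/'+(fn or name)+'.npz',im=im,**{k:np.array(v) for k,v in st.items()})
    cv2.imwrite('pics/'+(fn or name)+'.png',im[:,:,::-1]); return im,cam(name,st)
def load(name,fn):
    d=np.load('pics/'+fn+'.npz'); return d['im'],cam(name,dict(tool_pos=d['tool_pos'],tool_rot=d['tool_rot']))
E
python3 - <<'E'
from h import *
snap('scene','s0');snap('top','t0')
print(monitor.state())
for n in('scene','top','wrist'):print(n,camera_params(n))
E
```

```text
pics
{'t': 0.1, 'joint_pos': array([-1.48177550e+00,  2.59262328e-01,  1.53596595e+00,  3.63665285e-06,
        1.34800464e+00, -2.02799864e-01]), 'qvel': array([-0.00041475, -0.00256639, -0.00322718, -0.00090631,  0.00133487,
       -0.00025887]), 'tau': array([ 2.13960651e-03, -4.46968102e+01, -2.91247380e+01, -3.41006680e-04,
        6.27732297e-03,  5.55199364e-06]), 'tool_pos': array([ 0.15821408, -0.52626102,  0.23056511]), 'tool_rot': array([-6.13139185e-04,  8.02401016e-01, -5.96784666e-01, -5.44688249e-04]), 'contact_force': array([-0.57905988, -0.07280803,  0.43351852]), 'ft_torque': array([-0.00900039,  0.06007789, -0.04486944]), 'gripper_width': 0.08541443164271009}
scene {'mtx': array([[427.65591057,   0.        , 276.42518934],
       [  0.        , 427.65591057, 215.07940029],
       [  0.        ,   0.        ,   1.        ]]), 'R': array([[-0.62304626, -0.7819881 , -0.01754921],
       [-0.35236368,  0.3006338 , -0.88626134],
       [ 0.6983217 , -0.5459981 , -0.46285297]]), 't': array([0.39303355, 0.22449697, 1.07172401])}
top {'mtx': array([[386.93585914,   0.        , 280.29763028],
       [  0.        , 386.93585914, 210.32346463],
       [  0.        ,   0.        ,   1.        ]]), 'R': array([[ 0.02810182, -0.99959021, -0.00545034],
       [-0.99241721, -0.02724664, -0.11985704],
       [ 0.11965942,  0.00877722, -0.9927762 ]]), 't': array([0.07284315, 0.51543183, 1.07178082])}
wrist {'mtx': array([[290.8735871 ,   0.        , 277.75951023],
       [  0.        , 290.8735871 , 211.07157276],
       [  0.        ,   0.        ,   1.        ]]), 'hand_eye': array([[ 9.99999915e-01, -3.31572875e-04,  2.43333421e-04,
         1.01082105e-03],
       [ 2.52878320e-04,  9.62291628e-01,  2.72019777e-01,
        -6.94328337e-02],
       [-3.24352094e-04, -2.72019693e-01,  9.62291630e-01,
        -1.42489910e-01],
       [ 0.00000000e+00,  0.00000000e+00,  0.00000000e+00,
         1.00000000e+00]])}
```

View pics/s0.png

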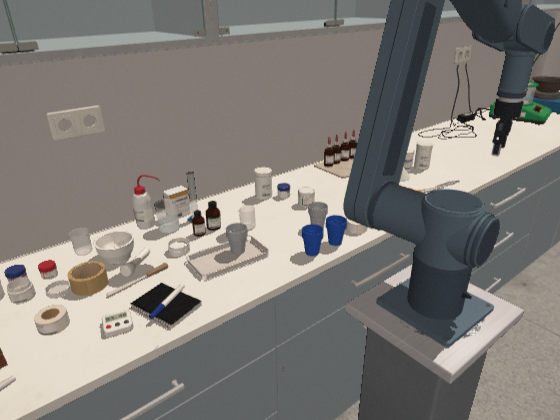

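View pics/t0.png

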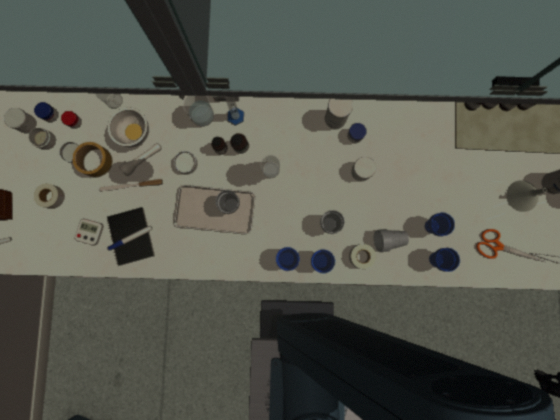

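```bash
python3 - <<'E'
from h import *
im,c=load('top','t0')
cv2.imwrite('pics/t0c.png',cv2.resize(im[150:290,170:480,::-1],None,fx=2.5,fy=2.5,interpolation=cv2.INTER_CUBIC))
for n,p,z in [('tray',(229,203),.082),('third',(332,222),.082),('foot',(408,238),.02),('mouth',(376,240),.04),('label',(361,257),.036),('glass',(271,167),.07),('b',(441,224),.08),('b',(445,259),.08),('b',(323,261),.08),('b',(288,259),.08)]: print(n,onz(c,p,z).round(3))
E
```

```text
tray [0.523 0.227 0.082]
third [ 0.479 -0.054  0.082]
foot [ 0.445 -0.279  0.02 ]
mouth [ 0.436 -0.183  0.04 ]
label [ 0.388 -0.142  0.036]
glass [0.629 0.116 0.07 ]
b [ 0.482 -0.349  0.08 ]
b [ 0.388 -0.358  0.08 ]
b [ 0.374 -0.032  0.08 ]
b [0.376 0.062 0.08 ]
```

View pics/t0c.png

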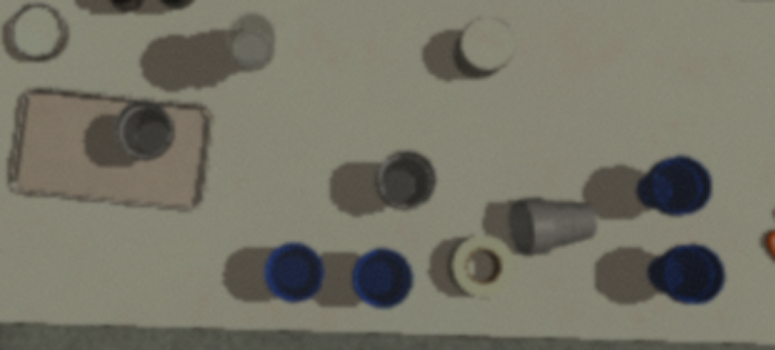

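```bash
cat >> h.py <<'E'
def plan(p,alpha=None,st=None):
    st=st or monitor.state(); R=quat(st['tool_rot']); a=np.arctan2(R[1,0],R[0,0])
    s=R.T@(np.array(p)-st['tool_pos']); y=0 if alpha is None else (a-alpha+np.pi)%(2*np.pi)-np.pi
    q=st['joint_pos']
    print('t %.2f pos'%st['t'],np.round(st['tool_pos'],4),'alpha %.3f q1 %.2f q6 %.2f w %.4f F'%(a,q[0],q[5],st['gripper_width']),np.round(st['contact_force'],1))
    print('shift',s.round(4),'yaw %.3f'%y,'rows>=',np.ceil(max(np.linalg.norm(s)/.0625,abs(y)/.1867)))
E
python3 - <<'E'
from h import *
plan([.40,-.22,.26],0)
E
```

```text
t 0.10 pos [ 0.1582 -0.5263  0.2306] alpha -1.279 q1 -1.48 q6 -0.20 w 0.0854 F [-0.6 -0.1  0.4]
shift [-0.2238 -0.3197 -0.029 ] yaw -1.279 rows>= 7.0
```

Call:
step_arm(increments=[[[-0.224,-0.32,-0.029],-1.279,1],[[-0.224,-0.32,-0.029],-1.279,1],[[-0.224,-0.32,-0.029],-1.279,1],[[-0.224,-0.32,-0.029],-1.279,1],[[-0.224,-0.32,-0.029],-1.279,1],[[-0.224,-0.32,-0.029],-1.279,1],[[-0.224,-0.32,-0.029],-1.279,1],[[-0.224,-0.32,-0.029],-1.279,1],[[-0.224,-0.32,-0.029],-1.279,1]], force=20)

```text
t: 1.23
tool_pos: [0.3998, -0.2207, 0.26]
tool_rot: [-0.0, 1.0, -0.002, -0.0]
contact_force: [0.5, -0.4, -0.3]
gripper_width: 0.0853
```

```bash
python3 - <<'E'
from h import *
snap('wrist','w1');plan([.40,-.22,.26],0)
im=cv2.imread('pics/w1.png')
cv2.imwrite('pics/w1b.png',cv2.resize(im,None,fx=1.42,fy=1.42,interpolation=cv2.INTER_CUBIC))
E
```

```text
t 1.27 pos [ 0.3996 -0.221   0.26  ] alpha -0.004 q1 -0.75 q6 -0.75 w 0.0850 F [ 0.8 -0.4 -0.1]
shift [ 0.0004 -0.001   0.    ] yaw -0.004 rows>= 1.0
```

View pics/w1b.png

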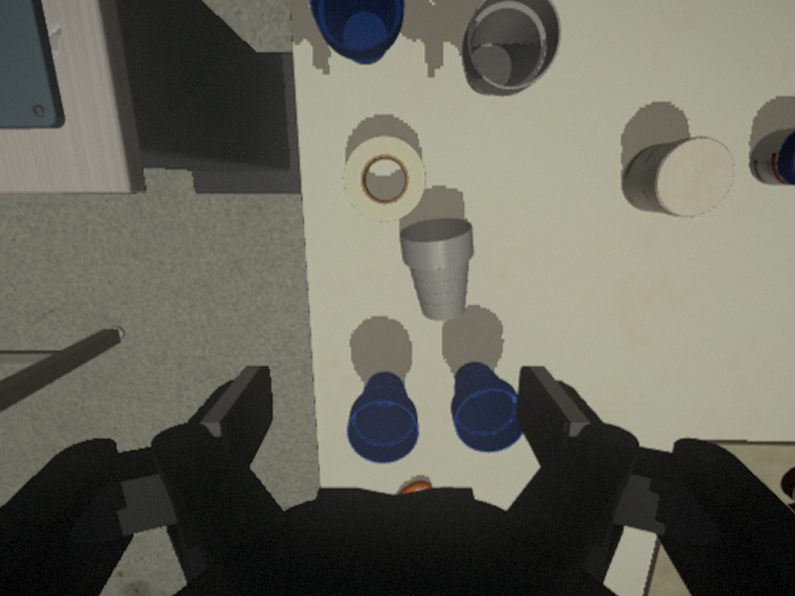

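```bash
python3 - <<'E'
from h import *
im,c=load('wrist','w1')
cr=im[120:240,230:370,::-1]
cv2.imwrite('pics/w1c.png',cv2.resize(cr,None,fx=5,fy=5,interpolation=cv2.INTER_CUBIC))
ti,tc=load('top','t0')
cr=ti[205:275,340:430,::-1]
cv2.imwrite('pics/t0d.png',cv2.resize(cr,None,fx=8,fy=8,interpolation=cv2.INTER_CUBIC))
o,_=ray(c,(280,210));print(o)
E
```

```text
[ 0.40071544 -0.15246714  0.40247226]
```

View pics/w1c.png

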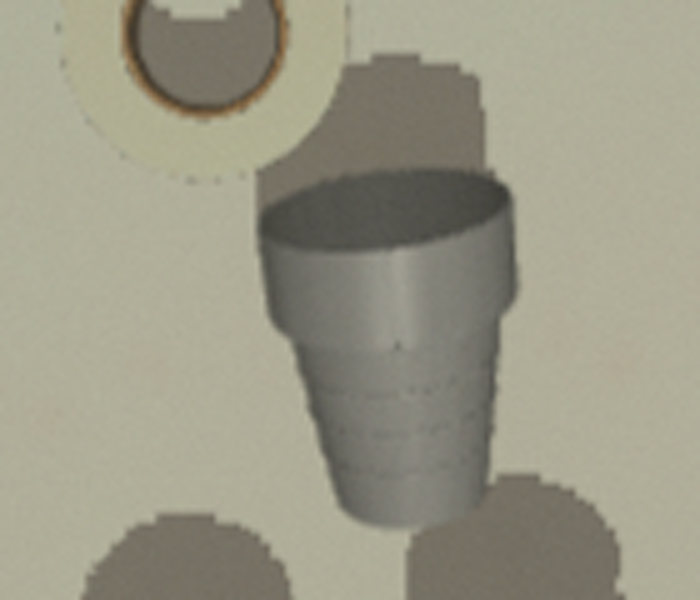

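View pics/t0d.png

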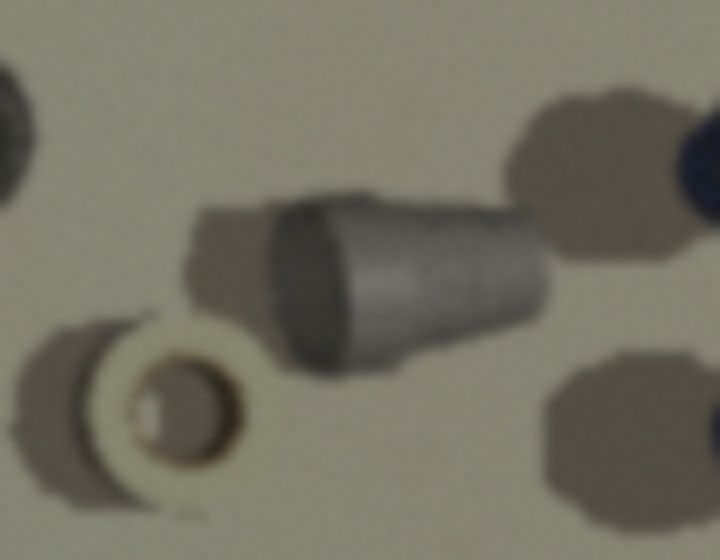

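```bash
python3 - <<'E'
from h import *
im,c=load('wrist','w1'); ti,tc=load('top','t0')
f=lambda u,v:(230+u/5-.4,120+v/5-.4)
for n,u,v,z in [('rimL',260,228,.0365),('rimR',514,196,.0365),('stepL',275,325,.0314),('stepR',517,292,.0314),('footL',340,500,.020),('footR',482,490,.020),('label near',205,182,.036),('label R',349,38,.036),('labelL',62,38,.036)]:
    print(n,onz(c,f(u,v),z).round(4))
g=lambda u,v:(340+u/8-.4,205+v/8-.4)
for n,u,v,z in [('T rimtop',320,198,.0365),('T rimbot',325,378,.0365),('T foot',547,275,.02),('label c',180,410,.036),('label right',284,400,.036)]:
    print(n,onz(tc,g(u,v),z).round(4))
E
```

```text
rimL [ 0.4053 -0.1965  0.0365]
rimR [ 0.4685 -0.1888  0.0365]
stepL [ 0.4092 -0.2221  0.0314]
stepR [ 0.4714 -0.2137  0.0314]
footL [ 0.4275 -0.2731  0.02  ]
footR [ 0.4666 -0.2704  0.02  ]
label near [ 0.3916 -0.1851  0.036 ]
label R [ 0.4268 -0.1509  0.036 ]
labelL [ 0.3574 -0.1506  0.036 ]
T rimtop [ 0.4663 -0.194   0.0365]
T rimbot [ 0.4033 -0.1956  0.0365]
T foot [ 0.4424 -0.2787  0.02  ]
label c [ 0.3908 -0.1451  0.036 ]
label right [ 0.3953 -0.1814  0.036 ]
```

```bash
python3 - <<'E'
from h import *
plan([.4375,-.201,.12],0.13);plan([.4375,-.201,.01],0.13)
E
```

```text
t 1.27 pos [ 0.3996 -0.221   0.26  ] alpha -0.004 q1 -0.75 q6 -0.75 w 0.0850 F [ 0.8 -0.4 -0.1]
shift [ 0.0379 -0.0201  0.14  ] yaw -0.134 rows>= 3.0
t 1.27 pos [ 0.3996 -0.221   0.26  ] alpha -0.004 q1 -0.75 q6 -0.75 w 0.0850 F [ 0.8 -0.4 -0.1]
shift [ 0.038  -0.0201  0.25  ] yaw -0.134 rows>= 5.0
```

Call:
step_arm(increments=[[[0.038,-0.02,0.05],-0.134,1],[[0.038,-0.02,0.11],-0.134,1],[[0.038,-0.02,0.16],-0.134,1],[[0.038,-0.02,0.21],-0.134,1],[[0.038,-0.02,0.25],-0.134,1],[[0.038,-0.02,0.25],-0.134,1]])

```text
t: 2.02
tool_pos: [0.4355, -0.1996, 0.0077]
tool_rot: [-0.002, 0.998, 0.065, -0.003]
contact_force: [0.1, -0.3, 0.5]
gripper_width: 0.0852
```

```bash
python3 - <<'E'
from h import *
snap('wrist','w2');plan([.4375,-.201,.01],0.13)
E
```

```text
t 2.08 pos [ 0.4371 -0.2006  0.0096] alpha 0.131 q1 -0.66 q6 -0.79 w 0.0854 F [-0.3 -0.4  1.1]
shift [ 0.0004  0.0004 -0.0004] yaw 0.001 rows>= 1.0
```

View pics/w2.png

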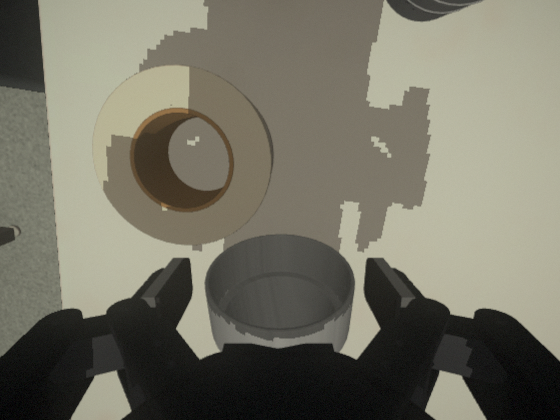

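Call:
step_arm(increments=[[[0,0,0],0,0.6],[[0,0,0],0,0.6],[[0,0,0],0,0.6],[[0,0,0],0,0.6],[[0,0,0],0,0.6]], force=20)

```text
t: 2.7
tool_pos: [0.4396, -0.2013, 0.0121]
tool_rot: [0.002, 0.998, 0.067, 0.001]
contact_force: [-1.1, -1.0, 7.1]
gripper_width: 0.0625
```

```bash
python3 - <<'E'
from h import *
snap('wrist','w3');plan([.4375,-.201,.01],0.13)
E
```

```text
t 2.75 pos [ 0.4396 -0.2013  0.012 ] alpha 0.134 q1 -0.66 q6 -0.79 w 0.0627 F [-0.7 -1.   7.3]
shift [-0.002  -0.0006  0.002 ] yaw 0.004 rows>= 1.0
```

View pics/w3.png

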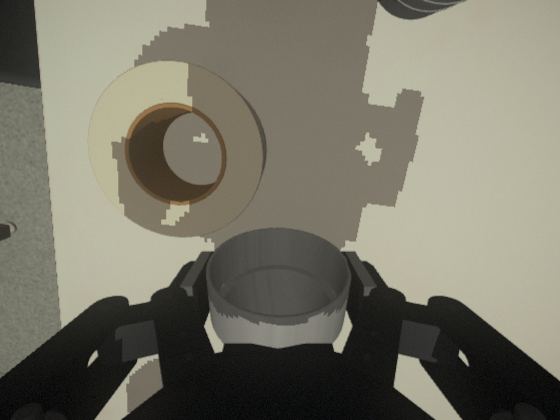

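Call:
step_arm(increments=[[[0,0,-0.01],0,0.6],[[0,0,-0.025],0,0.6],[[0,0,-0.04],0,0.6],[[0,0,-0.055],0,0.6],[[0,0,-0.055],0,0.6]])

```text
t: 3.38
tool_pos: [0.4392, -0.2008, 0.0669]
tool_rot: [0.001, 0.998, 0.067, 0.001]
contact_force: [-0.1, -0.2, -0.9]
gripper_width: 0.0626
```

```bash
python3 - <<'E'
from h import *
snap('wrist','w4');snap('scene','s4');plan([.4375,-.201,.01],0.13)
a=cv2.imread('pics/w4.png');b=cv2.imread('pics/s4.png')[150:290,270:480]
b=cv2.resize(b,(560,373));cv2.imwrite('pics/m4.png',cv2.resize(np.vstack([a,b]),None,fx=.75,fy=.75))
E
```

```text
t 3.48 pos [ 0.4383 -0.2001  0.0654] alpha 0.134 q1 -0.66 q6 -0.79 w 0.0628 F [-0.4 -0.3 -0.3]
shift [-0.0009  0.0007  0.0554] yaw 0.004 rows>= 1.0
```

View pics/m4.png

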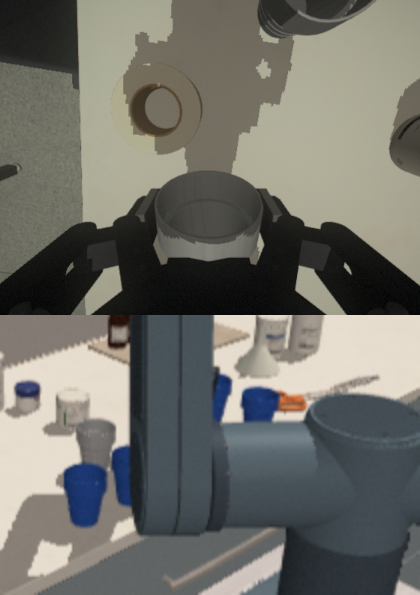

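```bash
python3 - <<'E'
from h import *
a=cv2.imread('pics/w3.png')[210:360,180:380];b=cv2.imread('pics/w4.png')[210:360,180:380]
cv2.imwrite('pics/m4b.png',cv2.resize(np.hstack([a,b]),None,fx=2,fy=2))
snap('top','t4'); cv2.imwrite('pics/t4c.png',cv2.resize(cv2.imread('pics/t4.png')[180:290,330:470],None,fx=5,fy=5))
E
```

```text
(no output)
```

View pics/m4b.png

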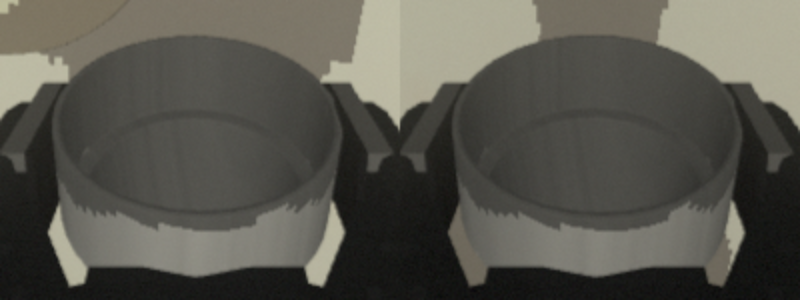

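View pics/t4c.png

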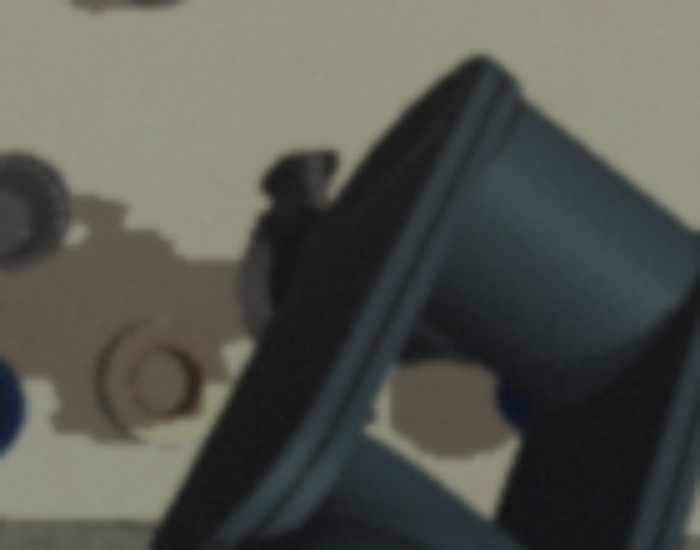

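Call:
step_arm(increments=[[[0,0,0.015],0,0.7],[[0,0,0.03],0,0.7],[[0,0,0.045],0,0.72],[[0,0,0.045],0,0.73],[[0,0,0.045],0,0.735]])

```text
t: 4.15
tool_pos: [0.4383, -0.2002, 0.0201]
tool_rot: [-0.0, 0.998, 0.067, -0.0]
contact_force: [0.2, 0.1, -1.4]
gripper_width: 0.063
```

```bash
python3 - <<'E'
from h import *
snap('wrist','w5');plan([.4375,-.201,.01],0.13)
a=cv2.imread('pics/w4.png')[210:360,180:380];b=cv2.imread('pics/w5.png')[210:360,180:380]
cv2.imwrite('pics/m5.png',cv2.resize(np.hstack([a,b]),None,fx=2,fy=2))
E
```

```text
t 4.20 pos [ 0.4386 -0.2004  0.0205] alpha 0.134 q1 -0.66 q6 -0.79 w 0.0629 F [ 0.3 -0.4 -1.3]
shift [-0.0011  0.0005  0.0105] yaw 0.004 rows>= 1.0
```

View pics/m5.png

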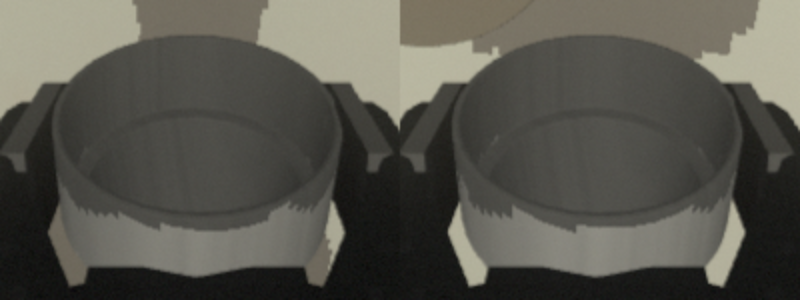

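Call:
step_arm(increments=[[[0,0,0],0,0.738],[[0,0,0],0,0.74],[[0,0,0],0,0.742]])

```text
t: 4.58
tool_pos: [0.4386, -0.2004, 0.0207]
tool_rot: [0.0, 0.998, 0.067, 0.0]
contact_force: [0.6, 0.5, 0.6]
gripper_width: 0.0639
```

```bash
python3 - <<'E'
from h import *
snap('wrist','w6');plan([.4375,-.201,.01],0.13)
a=cv2.imread('pics/w5.png')[210:360,180:380];b=cv2.imread('pics/w6.png')[210:360,180:380]
cv2.imwrite('pics/m6.png',cv2.resize(np.hstack([a,b]),None,fx=2,fy=2))
E
```

```text
t 4.62 pos [ 0.4386 -0.2004  0.0207] alpha 0.134 q1 -0.66 q6 -0.79 w 0.0633 F [0.1 0.4 0.9]
shift [-0.0012  0.0005  0.0107] yaw 0.004 rows>= 1.0
```

View pics/m6.png

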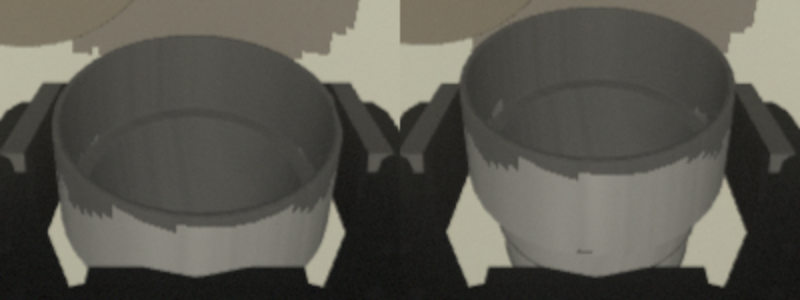

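```bash
python3 - <<'E'
from h import *
def pt(fn,px,dep):
    im,c=load('wrist',fn);K,R,t=c
    q=np.linalg.inv(K)@np.array([px[0],px[1],1.])*dep
    X=R.T@(q-t); # view dir
    v=R.T@np.linalg.inv(K)@np.array([px[0],px[1],1.]); return X.round(4),(v/np.linalg.norm(v)).round(3)
for fn,l,r,t,b in [('w3',207,350,228,317),('w4',208,350.5,228,317),('w5',207.5,350.5,228,317),('w6',210,347.5,214,290)]:
    X,v=pt(fn,((l+r)/2,(t+b)/2),290.87*.064/(r-l)); ratio=(b-t)/(r-l)
    # angle between rim normal and view ray
    print(fn,X,'elev view',np.degrees(np.arcsin(-v[2])).round(1),'incl',np.degrees(np.arcsin(ratio)).round(1))
E
```

```text
w3 [ 0.4395 -0.195   0.0368] elev view 62.0 incl 38.5
w4 [ 0.4396 -0.1947  0.0913] elev view 62.1 incl 38.7
w5 [ 0.4386 -0.1939  0.0448] elev view 62.3 incl 38.5
w6 [ 0.4379 -0.1875  0.0381] elev view 66.1 incl 33.6
```

```bash
python3 - <<'E'
from h import *
im,c=load('top','t0')
cv2.imwrite('pics/t0e.png',cv2.resize(im[170:290,100:310,::-1],None,fx=3.8,fy=3.8,interpolation=cv2.INTER_CUBIC))
f=lambda u,v:(170+u/2.5,150+v/2.5)
for p in [(22,90),(212,105),(195,208),(12,190)]: print(onz(c,f(*p),.019).round(4))
print('edge',onz(c,(250,281),0),onz(c,(124,262),.016),onz(c,(153,257),.016),onz(c,(288,259),.082))
plan([.4385,-.199,.011])
E
```

```text
[0.5778 0.3843 0.019 ]
[0.5662 0.1627 0.019 ]
[0.4462 0.1778 0.019 ]
[0.461  0.3889 0.019 ]
edge [0.31036991 0.16858003 0.        ] [0.35450043 0.52845835 0.016     ] [0.37095614 0.44663478 0.016     ] [0.37643403 0.06237829 0.082     ]
t 4.62 pos [ 0.4386 -0.2004  0.0207] alpha 0.134 q1 -0.66 q6 -0.79 w 0.0633 F [0.1 0.4 0.9]
shift [ 0.0001 -0.0014  0.0097] yaw 0.000 rows>= 1.0
```

View pics/t0e.png

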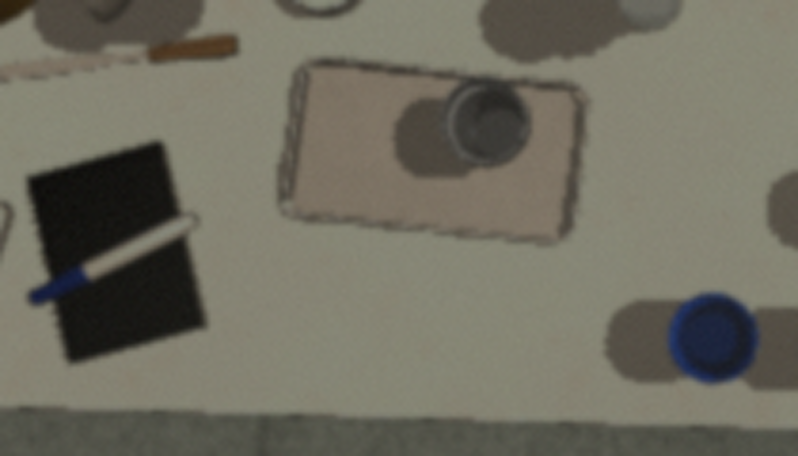

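Call:
step_arm(increments=[[[0,0,0.0095],0,0.8],[[0,0,0.0095],0,0.6],[[0,0,0.0095],0,0.6],[[0,0,0.0095],0,0.6],[[0,0,-0.04],0,0.6],[[0,0,-0.09],0,0.6],[[0,0,-0.14],0,0.6],[[0,0,-0.14],0,0.6]], force=40)

```text
t: 5.62
tool_pos: [0.4406, -0.2018, 0.1644]
tool_rot: [0.003, 0.998, 0.067, 0.003]
contact_force: [-0.0, -0.3, -2.0]
gripper_width: 0.0621
```

```bash
python3 - <<'E'
from h import *
snap('wrist','w7');plan([.3835,.285,.16],1.50)
cv2.imwrite('pics/m7.png',cv2.imread('pics/w7.png'))
E
```

```text
t 5.67 pos [ 0.4392 -0.2008  0.1621] alpha 0.134 q1 -0.66 q6 -0.79 w 0.0624 F [-0.8  0.1 -1.6]
shift [ 0.0097 -0.4889  0.0006] yaw -1.366 rows>= 8.0
```

View pics/m7.png

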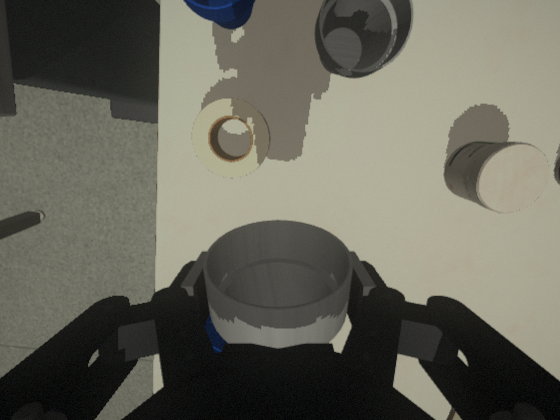

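Call:
step_arm(increments=[[[0.01,-0.489,0],-1.366,0.6],[[0.01,-0.489,0],-1.366,0.6],[[0.01,-0.489,0],-1.366,0.6],[[0.01,-0.489,0],-1.366,0.6],[[0.01,-0.489,0],-1.366,0.6],[[0.01,-0.489,0],-1.366,0.6],[[0.01,-0.489,0],-1.366,0.6],[[0.01,-0.489,0],-1.366,0.6],[[0.01,-0.489,0],-1.366,0.6],[[0.01,-0.489,0],-1.366,0.6]])

```text
t: 6.92
tool_pos: [0.3817, 0.2851, 0.1587]
tool_rot: [-0.0, 0.731, 0.682, -0.002]
contact_force: [0.8, -0.4, -0.4]
gripper_width: 0.0623
```

```bash
python3 - <<'E'
from h import *
snap('wrist','w8');snap('top','t8');plan([.3835,.285,.013],1.50)
a=cv2.imread('pics/t8.png')[150:290,130:330]
cv2.imwrite('pics/m8.png',np.vstack([cv2.imread('pics/w8.png')[:200],cv2.resize(a,(560,392))]))
E
```

```text
t 7.03 pos [0.3825 0.2845 0.1594] alpha 1.498 q1 0.41 q6 -1.09 w 0.0618 F [ 0.1  0.  -1.8]
shift [0.0008 0.0012 0.1464] yaw -0.002 rows>= 3.0
```

View pics/m8.png

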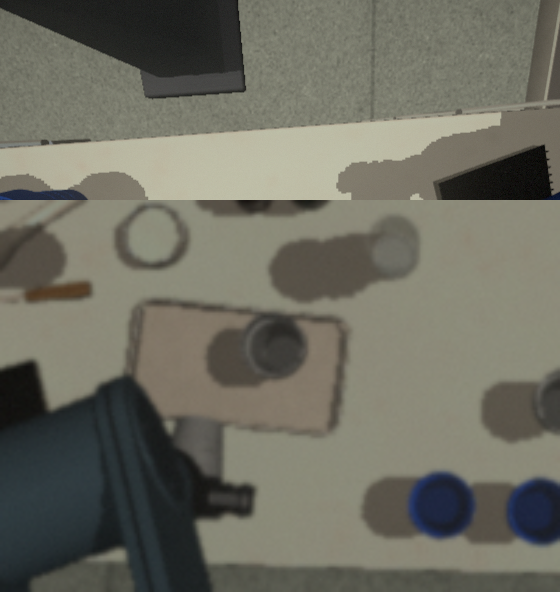

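```bash
python3 - <<'E'
from h import *
im,c=load('top','t8')
print(onz(c,(201.4,228),.19).round(4))
for x in (201,203): print(onz(c,(201,229),.019))
E
```

```text
[0.4456 0.2759 0.19  ]
[0.45448942 0.31313074 0.019     ]
[0.45448942 0.31313074 0.019     ]
```

Call:
step_arm(increments=[[[0,0,0.05],0,0.6],[[0,0,0.1],0,0.6],[[0,0,0.135],0,0.6],[[0,0,0.147],0,0.6],[[0,0.003,0.147],0,0.6],[[0,0.006,0.147],0,0.6],[[0,0.006,0.147],0,0.6]])

```text
t: 7.9
tool_pos: [0.3904, 0.2858, 0.0147]
tool_rot: [0.001, 0.732, 0.682, 0.002]
contact_force: [-1.5, 0.6, -0.6]
gripper_width: 0.0621
```

```bash
python3 - <<'E'
from h import *
snap('wrist','w9');snap('top','t9');plan([.3835,.285,.013],1.50)
a=cv2.imread('pics/t9.png')[180:290,130:270]
cv2.imwrite('pics/m9.png',np.vstack([cv2.imread('pics/w9.png')[150:300],cv2.resize(a,(560,440))]))
E
```

```text
t 8.00 pos [0.3895 0.2857 0.0142] alpha 1.500 q1 0.40 q6 -1.10 w 0.0621 F [ 0.4 -0.7 -1.8]
shift [-0.0011 -0.006   0.0012] yaw 0.000 rows>= 1.0
```

View pics/m9.png

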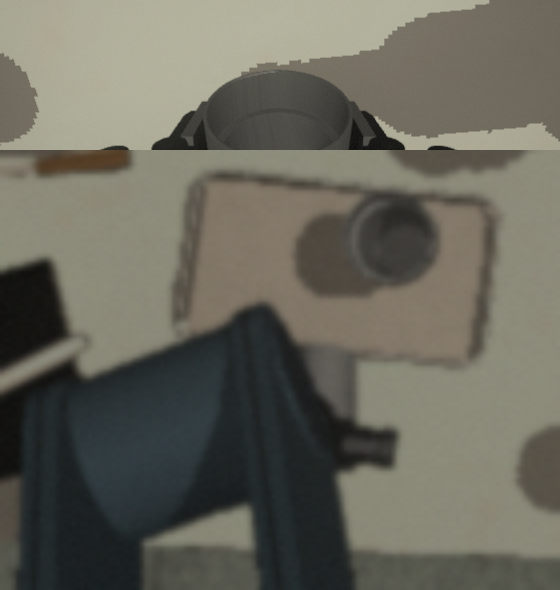

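Call:
step_arm(increments=[[[0,0,0.002],0,0.6],[[0,0,0.003],0,0.6],[[0,0.002,0.003],0,0.6],[[0,0.004,0.003],0,0.6],[[0,0.004,0.003],0,0.6]])

```text
t: 8.62
tool_pos: [0.392, 0.2851, 0.0101]
tool_rot: [-0.001, 0.732, 0.682, -0.001]
contact_force: [-3.6, 2.1, 1.0]
gripper_width: 0.0622
```

```bash
python3 - <<'E'
from h import *
plan([.3835,.285,.013],1.50)
E
```

```text
t 8.62 pos [0.392  0.2851 0.0101] alpha 1.500 q1 0.40 q6 -1.10 w 0.0622 F [-3.6  2.1  1. ]
shift [-0.0007 -0.0084 -0.0029] yaw -0.000 rows>= 1.0
```

Call:
step_arm(increments=[[[0,0,0],0,0.75],[[0,0,0],0,0.9],[[0,0,0],0,1],[[0,0,0],0,1],[[0,0,-0.04],0,1],[[0,0,-0.09],0,1],[[0,0,-0.14],0,1],[[0,0,-0.14],0,1]])

```text
t: 9.62
tool_pos: [0.3956, 0.2863, 0.1544]
tool_rot: [0.002, 0.732, 0.682, 0.004]
contact_force: [0.5, -0.1, 0.4]
gripper_width: 0.0859
```

```bash
python3 - <<'E'
from h import *
snap('wrist','w10');plan([.422,.283,.15],-.07)
E
```

```text
t 9.68 pos [0.394  0.2856 0.1521] alpha 1.500 q1 0.40 q6 -1.10 w 0.0852 F [-0.2  0.6 -1. ]
shift [-0.0006  0.0281  0.0022] yaw 1.570 rows>= 9.0
```

View pics/w10.png

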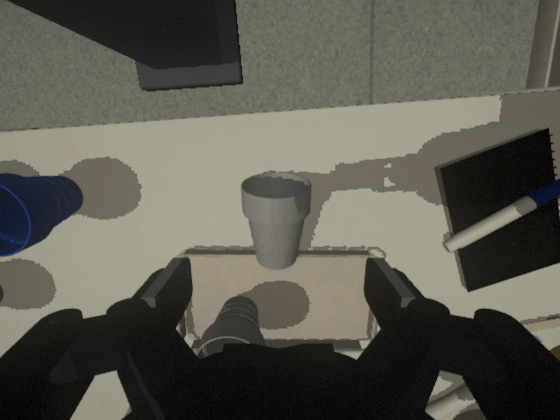

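```bash
python3 - <<'E'
from h import *
im,c=load('wrist','w10')
for n,p,z in [('rimL',(241.5,188),.0365),('rimR',(311.5,187),.0365),('Utop inner?',(276,208),.066),('step',(276,218),.0625),('foot upper',(277,268),.040),('tray lip',(230,252),.019),('tray lip',(320,251),.019),('rimlow',(276,172),.006)]: print(n,onz(c,p,z).round(4))
E
python3 -c "
import cv2;a=cv2.imread('pics/w10.png')[150:290,200:350];cv2.imwrite('pics/w10c.png',cv2.resize(a,None,fx=4.5,fy=4.2,interpolation=cv2.INTER_CUBIC))"
```

```text
rimL [0.3779 0.2541 0.0365]
rimR [0.3815 0.3176 0.0365]
Utop inner? [0.3907 0.2847 0.066 ]
step [0.4004 0.284  0.0625]
foot upper [0.4586 0.2807 0.04  ]
tray lip [0.4477 0.2327 0.019 ]
tray lip [0.4533 0.3257 0.019 ]
rimlow [0.3702 0.2861 0.006 ]
```

View pics/w10c.png

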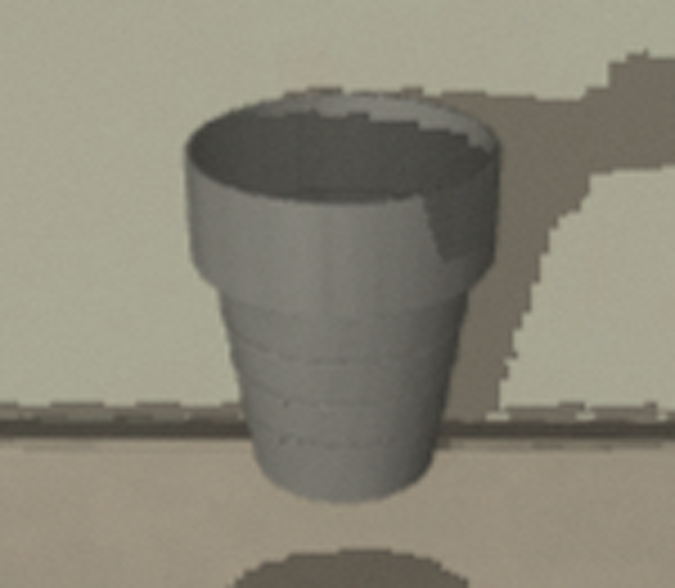

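Call:
step_arm(increments=[[[0,0.027,0],0.19,1],[[0,0.027,0],0.37,1],[[0,0.027,0],0.56,1],[[0,0.027,0],0.74,1],[[0,0.027,0],0.93,1],[[0,0.027,0],1.11,1],[[0,0.027,0],1.3,1],[[0,0.027,0],1.48,1],[[0,0.027,0],1.57,1],[[0,0.027,0.04],1.57,1]])

```text
t: 10.92
tool_pos: [0.4212, 0.2837, 0.1106]
tool_rot: [-0.001, 0.999, -0.036, 0.002]
contact_force: [1.1, 0.6, -0.1]
gripper_width: 0.0852
```

```bash
python3 - <<'E'
from h import *
im,c=load('wrist','w10');print('U',onz(c,(276.7,198.3),.068))
snap('wrist','w11');plan([.421,.283,.045],-.07)
E
```

```text
U [0.38220894 0.28753122 0.068     ]
t 10.97 pos [0.4166 0.2818 0.1041] alpha -0.070 q1 0.37 q6 0.44 w 0.0853 F [-2.  -0.9 -4.2]
shift [ 0.0047 -0.0017  0.0591] yaw -0.000 rows>= 1.0
```

View pics/w11.png

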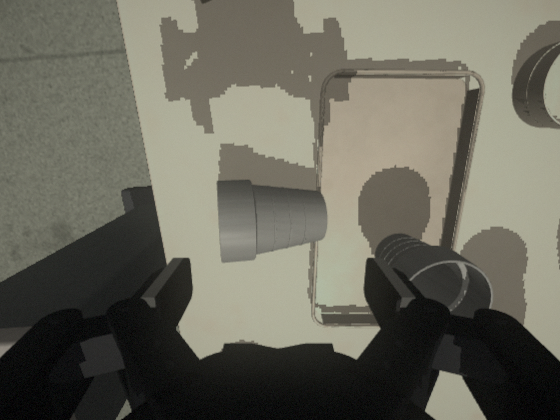

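```bash
python3 - <<'E'
from h import *
im,c=load('wrist','w11')
for n,p,z in [('U',(218.5,222),.068),('foot',(326,212),.03),('tray front',(316,212),.019),('tray front2',(322,110),.019),('traybk',(448,288),.084)]:print(n,onz(c,p,z).round(4))
E
```

```text
U [0.3833 0.2948 0.068 ]
foot [0.461  0.2853 0.03  ]
tray front [0.4544 0.2826 0.019 ]
tray front2 [0.4619 0.3631 0.019 ]
traybk [0.531  0.2437 0.084 ]
```

Call:
step_arm(increments=[[[-0.003,0,0.02],0,1],[[-0.003,0,0.045],0,1],[[-0.003,0,0.064],0,1],[[-0.003,0,0.064],0,1],[[-0.003,0,0.064],0,1]])

```text
t: 11.6
tool_pos: [0.4167, 0.2833, 0.0464]
tool_rot: [0.0, 0.999, -0.035, -0.0]
contact_force: [-0.2, -0.0, 0.9]
gripper_width: 0.0853
```

```bash
python3 - <<'E'
from h import *
snap('wrist','w12');plan([.4185,.285,.043],-.07)
E
```

```text
t 11.65 pos [0.4171 0.2835 0.0468] alpha -0.070 q1 0.38 q6 0.45 w 0.0851 F [1.4 1.3 0.5]
shift [ 0.0013 -0.0016  0.0038] yaw 0.000 rows>= 1.0
```

View pics/w12.png

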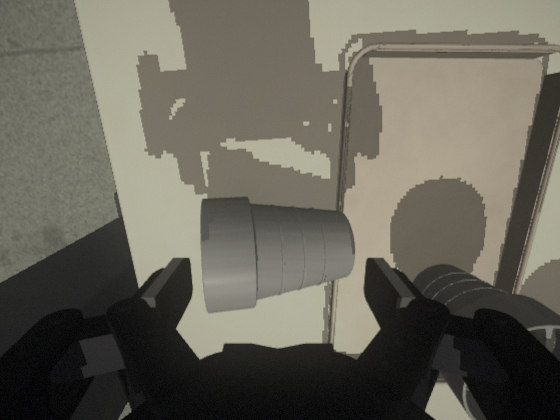

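```bash
python3 - <<'E'
from h import *
im,c=load('wrist','w12')
print(proj(c,[.3745,.2865,.060]),proj(c,[.417,.2835,.068]),proj(c,[.3745,.2865,.036]))
for n,p,z in [('U',(204,254),.068),('rimlow y',(203,198),.0365),('rimhi y',(207,311),.0365)]:print(n,onz(c,p,z).round(4))
E
```

```text
[189.94818318 272.98395898] [276.84632937 281.25305332] [202.19235647 252.8464357 ]
U [0.3852 0.2995 0.068 ]
rimlow y [0.3796 0.3184 0.0365]
rimhi y [0.3722 0.2488 0.0365]
```

Call:
step_arm(increments=[[[0,0,0.005],0,1],[[0.005,0,0.005],0,1],[[0.01,0,0.005],0,1],[[0.013,0,0],0,1],[[0.016,0,-0.004],0,1],[[0.02,0,-0.009],0,1],[[0.02,0,-0.009],0,1]])

```text
t: 12.52
tool_pos: [0.4377, 0.2821, 0.0559]
tool_rot: [-0.0, 0.999, -0.035, 0.001]
contact_force: [-2.0, 0.7, 1.4]
gripper_width: 0.0851
```

```bash
python3 - <<'E'
from h import *
snap('wrist','w13');snap('top','t13');plan([.4185,.285,.043],-.07)
a=cv2.imread('pics/w13.png');b=cv2.imread('pics/t13.png')[180:290,130:270]
cv2.imwrite('pics/m13.png',np.hstack([a[150:],cv2.resize(b,(240,270))]))
E
```

```text
t 12.62 pos [0.437  0.2819 0.0554] alpha -0.070 q1 0.36 q6 0.43 w 0.0856 F [-1.5  0.1  0.7]
shift [-0.0187 -0.0017  0.0124] yaw -0.000 rows>= 1.0
```

View pics/m13.png

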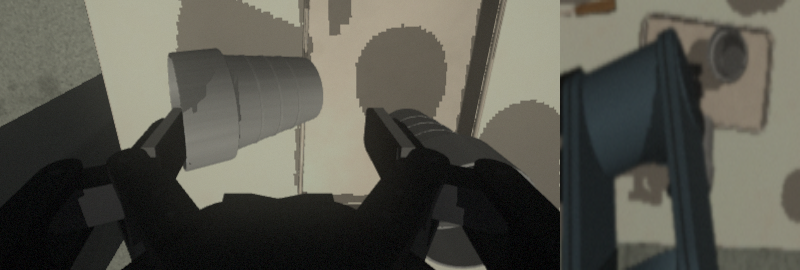

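```bash
python3 - <<'E'
from h import *
a=cv2.imread('pics/w13.png')[180:340,130:350];b=cv2.imread('pics/w12.png')[180:340,160:380]
cv2.imwrite('pics/m13b.png',np.vstack([cv2.resize(b,None,fx=3.0,fy=1.85),cv2.resize(a,None,fx=3,fy=1.85)]))
E
```

```text
(no output)
```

View pics/m13b.png

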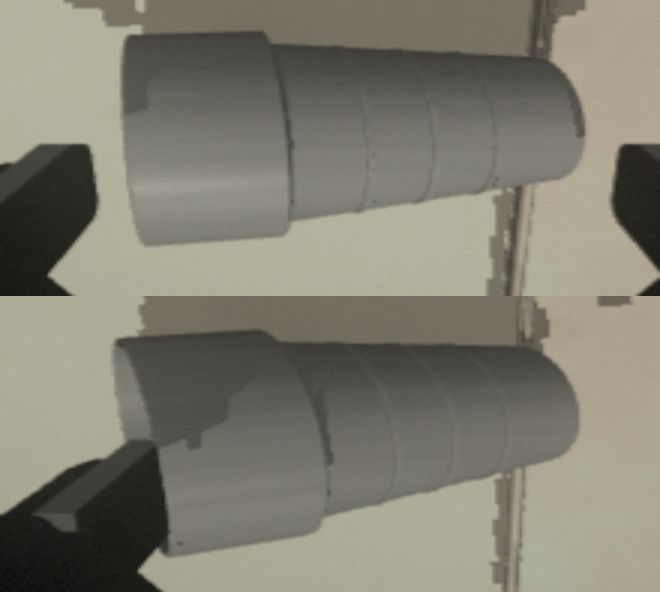

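Call:
step_arm(increments=[[[0.004,0,-0.004],0,1],[[0.008,0,-0.008],0,1],[[0.012,0,-0.011],0,1],[[0.016,0,-0.013],0,1],[[0.016,0,-0.013],0,1]])

```text
t: 13.25
tool_pos: [0.4532, 0.2809, 0.0685]
tool_rot: [-0.0, 0.999, -0.035, 0.0]
contact_force: [-0.6, -0.1, -0.6]
gripper_width: 0.085
```

```bash
python3 - <<'E'
from h import *
snap('wrist','w14');snap('scene','s14');plan([.4185,.285,.043],-.07)
a=cv2.imread('pics/w14.png')[130:340,100:380];b=cv2.imread('pics/s14.png')[200:300,140:300]
cv2.imwrite('pics/m14.png',np.hstack([cv2.resize(a,None,fx=1.5,fy=1.5),cv2.resize(b,(380,315))]))
E
```

```text
t 13.35 pos [0.4526 0.2808 0.0682] alpha -0.070 q1 0.35 q6 0.42 w 0.0857 F [-0.2  0.5 -0.1]
shift [-0.0343 -0.0018  0.0252] yaw -0.000 rows>= 1.0
```

View pics/m14.png

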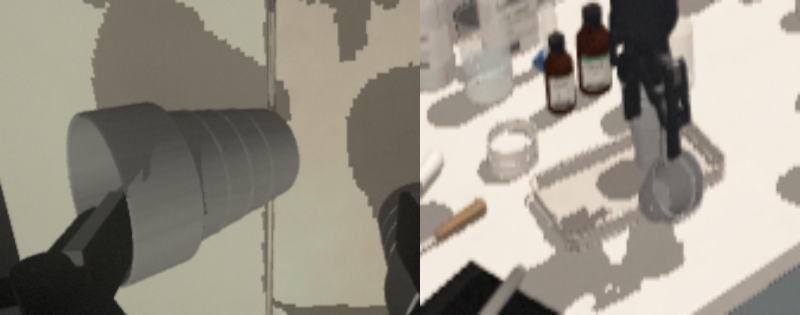

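Call:
step_arm(increments=[[[0.004,0,-0.002],0,1],[[0.008,0,-0.004],0,1],[[0.012,0,-0.004],0,1],[[0.012,0,-0.004],0,1]])

```text
t: 13.85
tool_pos: [0.4651, 0.28, 0.0723]
tool_rot: [-0.0, 0.999, -0.035, 0.0]
contact_force: [-1.0, 0.2, -0.0]
gripper_width: 0.0854
```

```bash
python3 - <<'E'
from h import *
snap('wrist','w15');snap('scene','s15');plan([.4185,.285,.043],-.07)
a=cv2.imread('pics/w15.png')[130:340,100:380];b=cv2.imread('pics/s15.png')[200:300,140:300]
cv2.imwrite('pics/m15.png',np.hstack([cv2.resize(a,None,fx=1.5,fy=1.5),cv2.resize(b,(380,315))]))
E
```

```text
t 13.95 pos [0.4646 0.28   0.0722] alpha -0.070 q1 0.34 q6 0.41 w 0.0855 F [-1.4  0.8  0.2]
shift [-0.0463 -0.0018  0.0292] yaw -0.000 rows>= 1.0
```

View pics/m15.png

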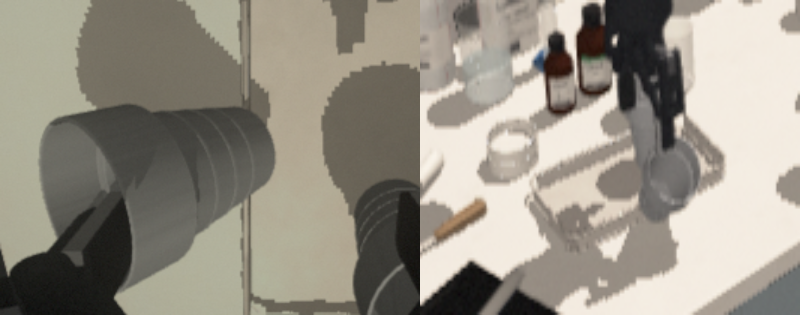

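Call:
step_arm(increments=[[[-0.003,-0.002,-0.003],0,0.85],[[-0.004,-0.002,-0.003],0,0.85],[[-0.007,-0.002,-0.005],0,0.7],[[-0.008,-0.002,-0.005],0,0.7],[[-0.008,-0.002,-0.005],0,0.7]], force=20)

```text
t: 14.58
tool_pos: [0.4567, 0.2826, 0.0773]
tool_rot: [0.0, 0.999, -0.035, -0.0]
contact_force: [-1.3, 0.3, -0.1]
gripper_width: 0.0598
```

```bash
python3 - <<'E'
from h import *
snap('wrist','w16');snap('scene','s16');plan([.4185,.285,.043],-.07)
a=cv2.imread('pics/w16.png')[130:340,100:380];b=cv2.imread('pics/s16.png')[200:300,140:300]
cv2.imwrite('pics/m16.png',np.hstack([cv2.resize(a,None,fx=1.5,fy=1.5),cv2.resize(b,(380,315))]))
E
```

```text
t 14.68 pos [0.4568 0.2826 0.0773] alpha -0.070 q1 0.35 q6 0.42 w 0.0601 F [-1.2  0.2 -0.6]
shift [-0.0384  0.0003  0.0343] yaw 0.000 rows>= 1.0
```

View pics/m16.png

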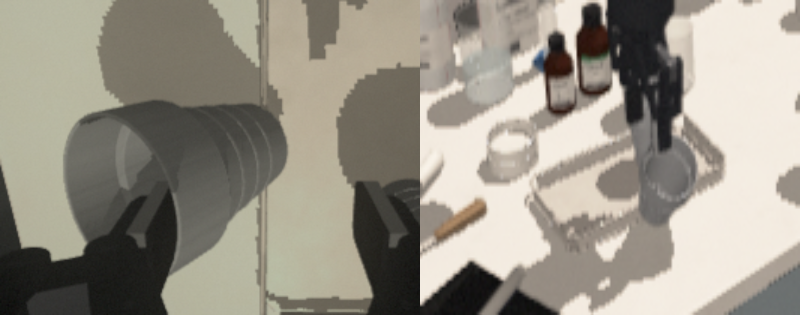

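Call:
step_arm(increments=[[[-0.003,0,-0.002],0,0.55],[[-0.004,0,-0.002],0,0.55],[[-0.006,0,-0.003],0,0.4],[[-0.007,0,-0.003],0,0.4],[[-0.007,0,-0.003],0,0.4]])

```text
t: 15.3
tool_pos: [0.4497, 0.2831, 0.0803]
tool_rot: [0.0, 0.999, -0.035, -0.0]
contact_force: [-0.8, -0.3, -0.3]
gripper_width: 0.0339
```

```bash
python3 - <<'E'
from h import *
snap('wrist','w17');snap('scene','s17');plan([.4185,.285,.043],-.07)
a=cv2.imread('pics/w17.png')[130:340,100:380];b=cv2.imread('pics/s17.png')[200:300,140:300]
cv2.imwrite('pics/m17.png',np.hstack([cv2.resize(a,None,fx=1.5,fy=1.5),cv2.resize(b,(380,315))]))
E
```

```text
t 15.40 pos [0.4498 0.2831 0.0803] alpha -0.070 q1 0.35 q6 0.42 w 0.0346 F [ 0.  -0.2 -0.6]
shift [-0.0314  0.0003  0.0373] yaw -0.000 rows>= 1.0
```

View pics/m17.png

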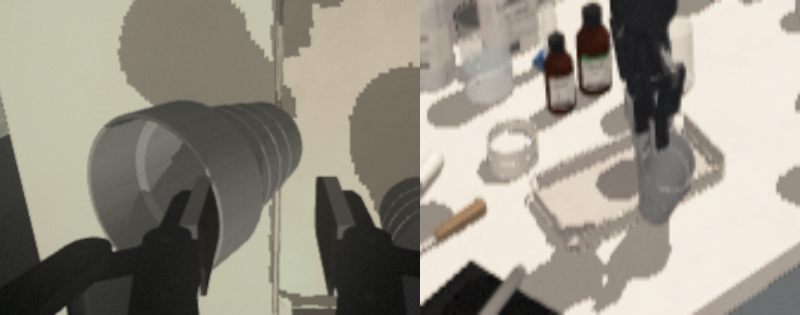

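Call:
step_arm(increments=[[[-0.006,0,-0.001],0,0.25],[[-0.008,0,-0.001],0,0.2],[[-0.008,0,-0.001],0,0.2],[[-0.01,0,-0.002],0,0.12],[[-0.012,0,-0.002],0,0.12]])

```text
t: 16.02
tool_pos: [0.4381, 0.284, 0.0825]
tool_rot: [-0.0, 0.999, -0.035, 0.0]
contact_force: [0.6, -0.1, 0.5]
gripper_width: 0.0099
```

```bash
python3 - <<'E'
from h import *
snap('wrist','w18');snap('scene','s18');plan([.4185,.285,.043],-.07)
a=cv2.imread('pics/w18.png')[130:340,100:380];b=cv2.imread('pics/s18.png')[200:300,140:300]
cv2.imwrite('pics/m18.png',np.hstack([cv2.resize(a,None,fx=1.5,fy=1.5),cv2.resize(b,(380,315))]))
E
```

```text
t 16.12 pos [0.4378 0.284  0.0824] alpha -0.070 q1 0.36 q6 0.43 w 0.0101 F [1.3 0.1 0.8]
shift [-0.0194  0.0003  0.0394] yaw 0.000 rows>= 1.0
```

View pics/m18.png

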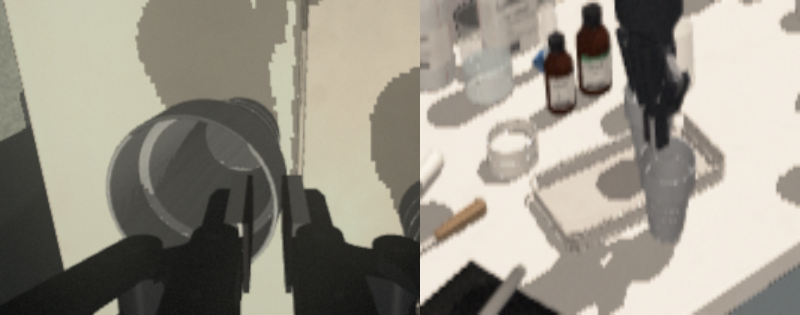

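Call:
step_arm(increments=[[[-0.003,0,0],0,0.06],[[-0.005,0,0],0,0],[[-0.005,0,0],0,0],[[-0.005,0,0],0,0],[[-0.005,0,0],0,0]], force=30)

```text
t: 16.75
tool_pos: [0.4327, 0.2842, 0.0821]
tool_rot: [0.0, 0.999, -0.035, -0.0]
contact_force: [0.2, -0.8, -0.7]
gripper_width: 0.002
```

```bash
python3 - <<'E'
from h import *
snap('wrist','w19');snap('scene','s19');plan([.4185,.285,.043],-.07)
a=cv2.imread('pics/w19.png')[130:340,100:380];b=cv2.imread('pics/s19.png')[200:300,140:300]
cv2.imwrite('pics/m19.png',np.hstack([cv2.resize(a,None,fx=1.5,fy=1.5),cv2.resize(b,(380,315))]))
E
```

```text
t 16.85 pos [0.4328 0.2842 0.0822] alpha -0.070 q1 0.37 q6 0.44 w 0.0017 F [-0.6  0.  -1.5]
shift [-0.0143  0.0002  0.0392] yaw -0.000 rows>= 1.0
```

View pics/m19.png

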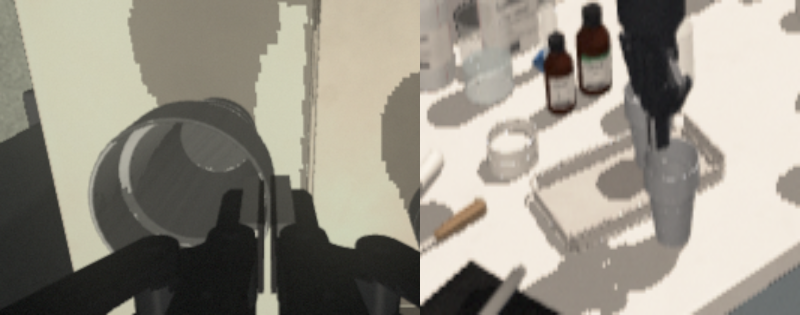

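Call:
step_arm(increments=[[[0,0,0.003],0,0],[[0,0,0.006],0,0],[[0,0,0.006],0,0]])

```text
t: 17.23
tool_pos: [0.4331, 0.2842, 0.0762]
tool_rot: [-0.0, 0.999, -0.035, 0.0]
contact_force: [0.6, -0.1, -0.7]
gripper_width: 0.0019
```

```bash
python3 - <<'E'
from h import *
snap('scene','s20');plan([.4185,.285,.043],-.07)
b=cv2.imread('pics/s20.png')[200:300,170:290]
c=cv2.imread('pics/w19.png')[180:340,140:320]
cv2.imwrite('pics/m20.png',np.hstack([cv2.resize(c,None,fx=2,fy=2.5),cv2.resize(b,(400,400),interpolation=cv2.INTER_CUBIC)]))
E
```

```text
t 17.27 pos [0.433  0.2842 0.0763] alpha -0.070 q1 0.37 q6 0.44 w 0.0020 F [ 1.6 -0.4 -0.9]
shift [-0.0145  0.0003  0.0333] yaw -0.000 rows>= 1.0
```

View pics/m20.png

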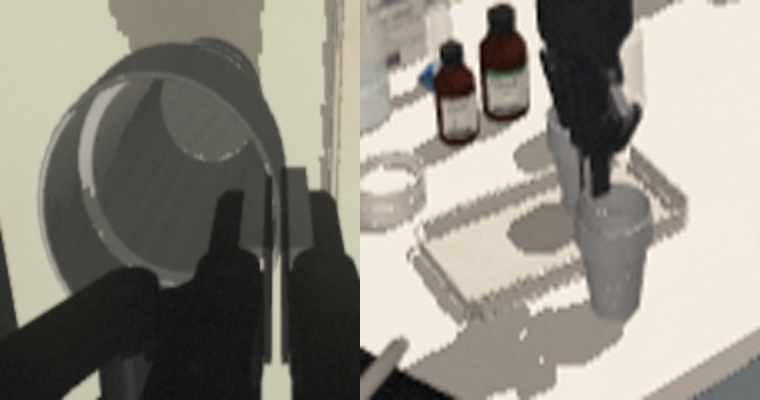

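```bash
python3 - <<'E'
from h import *
im,c=load('scene','s20')
th=np.linspace(0,6.28,60)
for z0 in (0,.005,.01):
  for zz,r in ((0,.0205),(.082,.032)):
    P=np.array([proj(c,[.402+r*np.cos(t),.2864+r*np.sin(t),z0+zz]) for t in th]); print(z0,zz,'cols',P[:,0].min().round(1),P[:,0].max().round(1),'rows',P[:,1].min().round(1),P[:,1].max().round(1))
E
```

```text
0 0 cols 240.0 254.7 rows 271.2 279.9
0 0.082 cols 234.0 257.7 rows 244.4 257.1
0.005 0 cols 239.9 254.6 rows 269.8 278.4
0.005 0.082 cols 233.9 257.6 rows 242.9 255.5
0.01 0 cols 239.8 254.5 rows 268.3 276.9
0.01 0.082 cols 233.8 257.5 rows 241.4 253.9
```

Call:
step_arm(increments=[[[0,0,0.001],0,0],[[0,0,0.002],0,0],[[0,0,0.003],0,0],[[0,0,0.003],0,0]])

```text
t: 17.77
tool_pos: [0.4353, 0.2847, 0.0747]
tool_rot: [-0.001, 0.999, -0.035, 0.003]
contact_force: [3.9, -1.3, 5.9]
gripper_width: 0.0021
```

Call:
step_arm(increments=[[[0,0,-0.0015],0,0],[[0,0,-0.0015],0,0.1],[[0,0,-0.0015],0,0.25],[[0,0,-0.0015],0,0.3],[[0,0,-0.03],0,0.3],[[0,0,-0.07],0,0.3],[[0,0,-0.1],0,0.3],[[0,0,-0.1],0,0.3]])

```text
t: 18.77
tool_pos: [0.4341, 0.2849, 0.1755]
tool_rot: [-0.001, 0.999, -0.035, 0.002]
contact_force: [-0.3, 0.3, -1.3]
gripper_width: 0.0253
```

```bash
python3 - <<'E'
from h import *
snap('scene','s21');snap('wrist','w21');plan([.4185,.285,.043],-.07)
b=cv2.imread('pics/s21.png')[200:300,170:290]
c=cv2.imread('pics/w21.png')[:, :420]
cv2.imwrite('pics/m21.png',np.hstack([cv2.resize(c,(400,400)),cv2.resize(b,(400,400),interpolation=cv2.INTER_CUBIC)]))
E
```

```text
t 18.88 pos [0.4323 0.2841 0.1727] alpha -0.070 q1 0.37 q6 0.44 w 0.0257 F [-0.1  0.7 -0.5]
shift [-0.0137  0.      0.1297] yaw 0.000 rows>= 3.0
```

View pics/m21.png

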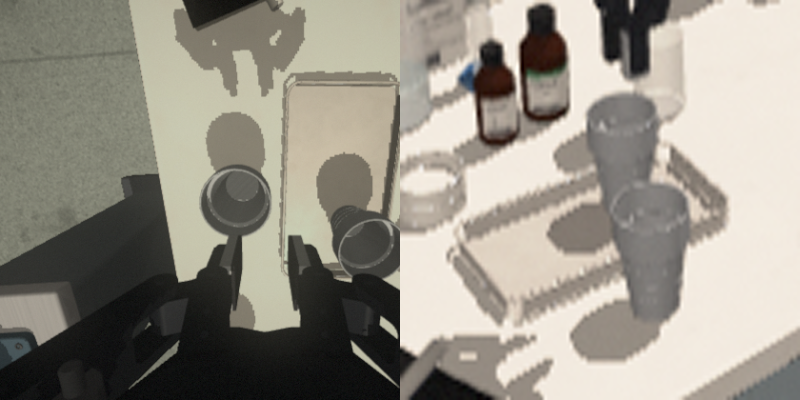

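Call:
step_arm(increments=[[[-0.031,0,0],0,1],[[-0.031,0,0],0,1],[[-0.031,0,0],0,1],[[-0.031,0,0],0,1]])

```text
t: 19.38
tool_pos: [0.4024, 0.2864, 0.1729]
tool_rot: [0.0, 0.999, -0.035, -0.0]
contact_force: [0.6, 0.1, 0.6]
gripper_width: 0.0854
```

```bash
python3 - <<'E'
from h import *
snap('wrist','w22');plan([.402,.286,.052],-.07)
E
```

```text
t 19.43 pos [0.4025 0.2863 0.173 ] alpha -0.070 q1 0.39 q6 0.46 w 0.0856 F [0.  0.7 0.5]
shift [-0.0004  0.0003  0.121 ] yaw -0.000 rows>= 2.0
```

View pics/w22.png

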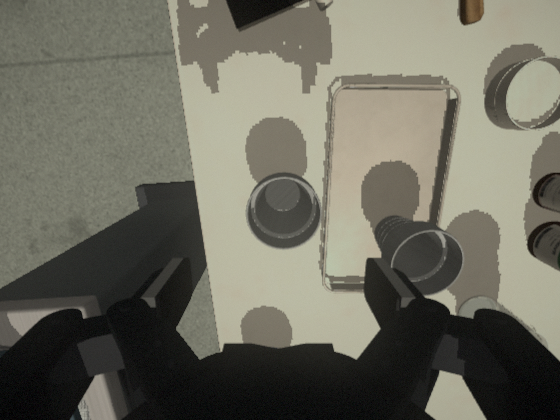

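```bash
python3 - <<'E'
from h import *
a=cv2.imread('pics/w22.png')[160:260,235:335]
cv2.imwrite('pics/w22c.png',cv2.resize(a,None,fx=6,fy=6,interpolation=cv2.INTER_CUBIC))
E
```

```text
(no output)
```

View pics/w22c.png

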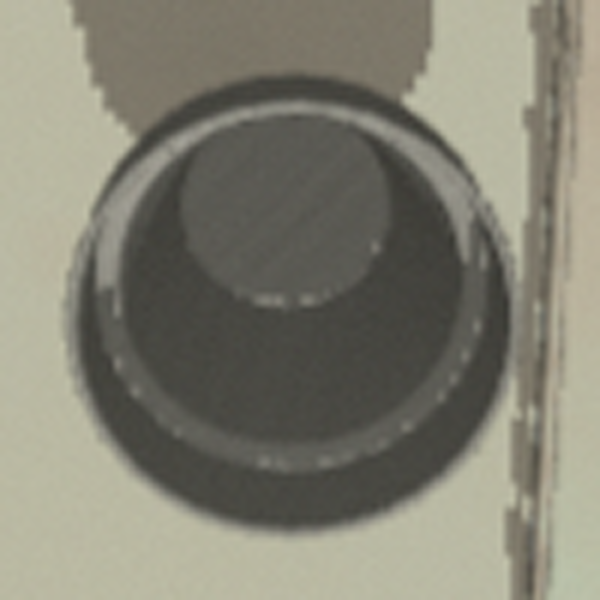

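```bash
cat >> h.py <<'E'
def rimc(c,l,r,b,row,z,R=None):
    """l,r: cols of rim extremes at 'row'; b: bottom row. returns centre estimate"""
    A=onz(c,(l,row),z);B=onz(c,(r,row),z);D=onz(c,((l+r)/2,b),z); m=(A+B)/2
    dirv=(m-D)/np.linalg.norm(m-D); return (D+.032*dirv).round(4),m.round(4),np.linalg.norm(A-B).round(4)
E
python3 - <<'E'
from h import *
im,c=load('wrist','w22')
print(rimc(c,235+68/6-.4,235+515/6-.4,160+533/6-.4,160+310/6,.082))
st=dict(np.load('pics/w22.npz')); print(st['tool_pos'])
E
```

```text
(array([0.4078, 0.2865, 0.082 ]), array([0.4078, 0.2876, 0.082 ]), np.float64(0.0622))
[0.40243394 0.28636222 0.17287624]
```

```bash
python3 - <<'E'
from h import *
plan([.519,.2285,.175],-.07)
E
```

```text
t 19.43 pos [0.4025 0.2863 0.173 ] alpha -0.070 q1 0.39 q6 0.46 w 0.0856 F [0.  0.7 0.5]
shift [ 0.1203  0.0495 -0.0021] yaw -0.000 rows>= 3.0
```

Call:
step_arm(increments=[[[0.12,0.05,-0.002],0,1],[[0.12,0.05,-0.002],0,1],[[0.12,0.05,-0.002],0,1],[[0.12,0.05,-0.002],0,1],[[0.12,0.05,-0.002],0,1]])

```text
t: 20.05
tool_pos: [0.5169, 0.2287, 0.1751]
tool_rot: [-0.0, 0.999, -0.035, -0.001]
contact_force: [-0.4, 0.1, 0.5]
gripper_width: 0.085
```

```bash
python3 - <<'E'
from h import *
snap('wrist','w23');plan([.402,.286,.052],-.07)
a=cv2.imread('pics/w23.png')[140:280,205:345]
cv2.imwrite('pics/w23c.png',cv2.resize(a,None,fx=4.2,fy=4.2,interpolation=cv2.INTER_CUBIC))
E
```

```text
t 20.10 pos [0.5169 0.2288 0.1753] alpha -0.069 q1 0.22 q6 0.29 w 0.0853 F [-1.1  0.3  0.3]
shift [-0.1185 -0.0491  0.1234] yaw 0.001 rows>= 3.0
```

View pics/w23c.png

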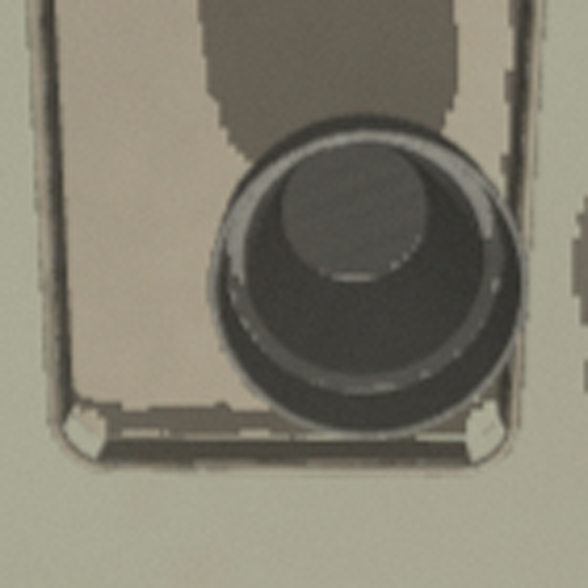

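```bash
python3 - <<'E'
from h import *
im,c=load('wrist','w23')
print(rimc(c,205+210/4.2-.4,205+525/4.2-.4,140+436/4.2-.4,140+283/4.2,.084), np.load('pics/w23.npz')['tool_pos'])
E
```

```text
(array([0.5299, 0.2329, 0.084 ]), array([0.5299, 0.2331, 0.084 ]), np.float64(0.0624)) [0.51693371 0.22871066 0.17508816]
```

```bash
python3 - <<'E'
from h import *
plan([.408,.2868,.175],-.07)
E
```

```text
t 20.10 pos [0.5169 0.2288 0.1753] alpha -0.069 q1 0.22 q6 0.29 w 0.0853 F [-1.1  0.3  0.3]
shift [-0.1127 -0.0503  0.0004] yaw 0.001 rows>= 2.0
```

Call:
step_arm(increments=[[[-0.113,-0.05,0],0,1],[[-0.113,-0.05,0],0,1],[[-0.113,-0.05,0.02],0,1],[[-0.113,-0.05,0.06],0,1],[[-0.113,-0.05,0.06],0,1],[[-0.113,-0.05,0.06],0,1]])

```text
t: 20.85
tool_pos: [0.4091, 0.2864, 0.1164]
tool_rot: [-0.0, 0.999, -0.035, 0.0]
contact_force: [0.3, 0.4, -0.2]
gripper_width: 0.0854
```

```bash
python3 - <<'E'
from h import *
plan([.408,.2868,.052],-.07)
E
```

```text
t 20.85 pos [0.4091 0.2864 0.1164] alpha -0.069 q1 0.39 q6 0.46 w 0.0854 F [ 0.3  0.4 -0.2]
shift [-0.0012 -0.0003  0.0644] yaw 0.001 rows>= 2.0
```

Call:
step_arm(increments=[[[-0.001,0,0.03],0,1],[[-0.001,0,0.064],0,1],[[-0.001,0,0.064],0,1],[[-0.001,0,0.064],0,0.6],[[-0.001,0,0.064],0,0.6],[[-0.001,0,0.064],0,0.6],[[-0.001,0,0.064],0,0.6]], force=40)

```text
t: 21.72
tool_pos: [0.4093, 0.2867, 0.0537]
tool_rot: [-0.001, 0.999, -0.035, 0.002]
contact_force: [-1.7, -0.9, 5.9]
gripper_width: 0.063
```

```bash
python3 - <<'E'
from h import *
plan([.53,.233,.2],-.07)
snap('wrist','w24')
a=cv2.imread('pics/w24.png')[140:380,150:410]
cv2.imwrite('pics/w24c.png',cv2.resize(a,None,fx=2.4,fy=2.4,interpolation=cv2.INTER_CUBIC))
E
```

```text
t 21.73 pos [0.4093 0.2867 0.0537] alpha -0.070 q1 0.39 q6 0.46 w 0.0630 F [-1.7 -0.9  5.9]
shift [ 0.1247  0.0448 -0.146 ] yaw -0.000 rows>= 4.0
```

View pics/w24c.png

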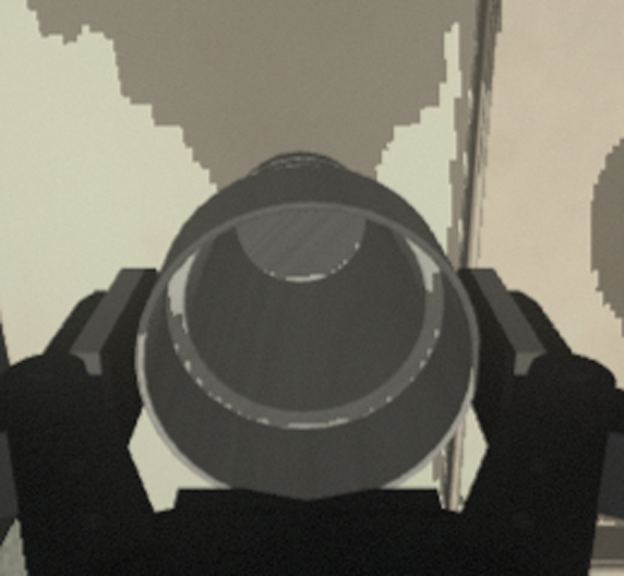

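```bash
python3 - <<'E'
from h import *
im,c=load('wrist','w24')
# rim ellipse: left, right, top(outer rim far edge)
f=lambda u,v:(150+u/2.4-.3,140+v/2.4-.3)
T=onz(c,f(305,205),.082); A=onz(c,f(137,355),.082);B=onz(c,f(480,355),.082)
print(T,A,B,np.linalg.norm(A-B)); d=(T-(A+B)/2);d/=np.linalg.norm(d);print('centre',T-.032*d)
E
```

```text
[0.41161933 0.31640153 0.082     ] [0.3788184  0.28969967 0.082     ] [0.44164599 0.28512911 0.082     ] 0.0629936147494485
centre [0.41008977 0.2844381  0.082     ]
```

```bash
python3 - <<'E'
from h import *
plan([.5293,.2335,.160],-.07)
E
```

```text
t 21.77 pos [0.4093 0.2867 0.0537] alpha -0.070 q1 0.39 q6 0.46 w 0.0635 F [-2.4 -0.3  4.6]
shift [ 0.1238  0.0445 -0.106 ] yaw 0.000 rows>= 3.0
```

Call:
step_arm(increments=[[[0,0,-0.04],0,0.6],[[0,0,-0.09],0,0.6],[[0.03,0.01,-0.107],0,0.6],[[0.08,0.03,-0.107],0,0.6],[[0.124,0.0445,-0.107],0,0.6],[[0.124,0.0445,-0.107],0,0.6],[[0.124,0.0445,-0.107],0,0.6]])

```text
t: 22.65
tool_pos: [0.5281, 0.233, 0.1588]
tool_rot: [-0.0, 0.999, -0.035, -0.0]
contact_force: [-0.3, -0.2, -1.0]
gripper_width: 0.0631
```

```bash
python3 - <<'E'
from h import *
snap('wrist','w25');snap('scene','s25');plan([.5293,.2335,.160],-.07)
a=cv2.imread('pics/w25.png')[100:340,150:410];b=cv2.imread('pics/s25.png')[160:290,170:300]
cv2.imwrite('pics/m25.png',np.hstack([cv2.resize(a,(400,370)),cv2.resize(b,(370,370),interpolation=cv2.INTER_CUBIC)]))
E
```

```text
t 22.75 pos [0.5274 0.2335 0.1587] alpha -0.069 q1 0.22 q6 0.29 w 0.0630 F [ 0.7  0.7 -1.4]
shift [ 0.0019 -0.0001 -0.0013] yaw 0.001 rows>= 1.0
```

View pics/m25.png

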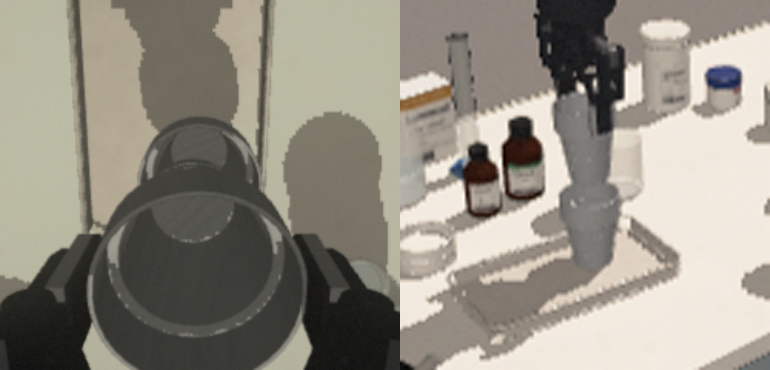

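```bash
python3 - <<'E'
from h import *
a=cv2.imread('pics/w25.png')[160:300,190:380]
cv2.imwrite('pics/w25c.png',cv2.resize(a,None,fx=4.2,fy=4.2,interpolation=cv2.INTER_CUBIC))
b=cv2.imread('pics/s25.png')[180:280,200:270]
cv2.imwrite('pics/s25c.png',cv2.resize(b,None,fx=6,fy=6,interpolation=cv2.INTER_CUBIC))
E
```

```text
(no output)
```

View pics/w25c.png

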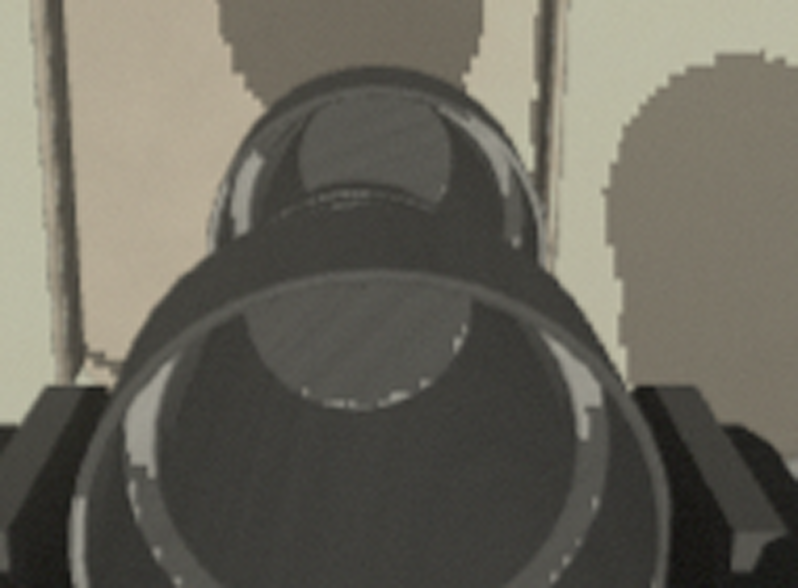

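View pics/s25c.png

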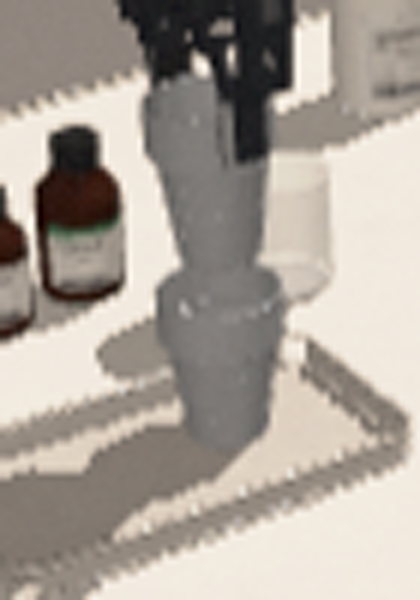

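```bash
python3 - <<'E'
from h import *
im,c=load('wrist','w25'); d=np.load('pics/w25.npz'); R=quat(d['tool_rot']);p=d['tool_pos']
f=lambda u,v:(190+u/4.2-.4,160+v/4.2-.4)
tf=lambda X:(R.T@(X-p)).round(4)
A=onz(c,f(210,235),.084);B=onz(c,f(541,235),.084);T=onz(c,f(377,86),.084)
print('tray mid',tf((A+B)/2),np.linalg.norm(A-B),'from top',tf(T)+[0,.032,0])
zh=.187
A=onz(c,f(75,500),zh);B=onz(c,f(667,500),zh);T=onz(c,f(372,272),zh)
print('held mid',tf((A+B)/2),np.linalg.norm(A-B),'from top',tf(T)+[0,.032,0])
E
```

```text
tray mid [ 0.0018 -0.003   0.0748] 0.061469850092184794 from top [0.002  0.001  0.0748]
held mid [ 0.0008 -0.0052 -0.0282] 0.061640776437240245 from top [ 0.0009  0.0019 -0.0282]
```

Call:
step_arm(increments=[[[0.001,-0.001,0],0,0.6],[[0.001,-0.001,0.015],0,0.6],[[0.001,-0.001,0.03],0,0.6],[[0.001,-0.001,0.045],0,0.6],[[0.001,-0.001,0.055],0,0.6],[[0.001,-0.001,0.062],0,0.6],[[0.001,-0.001,0.062],0,0.6]])

```text
t: 23.62
tool_pos: [0.5293, 0.2337, 0.0957]
tool_rot: [0.0, 0.999, -0.035, -0.001]
contact_force: [-0.2, 0.3, -1.5]
gripper_width: 0.0629
```

```bash
python3 - <<'E'
from h import *
plan([.5293,.2335,.0817],-.07)
E
```

```text
t 23.62 pos [0.5293 0.2337 0.0957] alpha -0.070 q1 0.22 q6 0.29 w 0.0629 F [-0.2  0.3 -1.5]
shift [0.     0.0002 0.014 ] yaw -0.000 rows>= 1.0
```

No contact yet; lower the last 14 mm in small steps.

Call:
step_arm(increments=[[[0,0,0.004],0,0.6],[[0,0,0.008],0,0.6],[[0,0,0.011],0,0.6],[[0,0,0.011],0,0.6]])

```text
t: 24.12
tool_pos: [0.5296, 0.2338, 0.0852]
tool_rot: [0.0, 0.999, -0.035, -0.0]
contact_force: [-0.3, -1.0, -0.3]
gripper_width: 0.0633
```

Call:
step_arm(increments=[[[0,0,0.002],0,0.6],[[0,0,0.004],0,0.6],[[0,0,0.004],0,0.6]])

```text
t: 24.5
tool_pos: [0.5302, 0.2339, 0.0818]
tool_rot: [-0.0, 0.999, -0.035, 0.001]
contact_force: [0.1, -0.3, 1.4]
gripper_width: 0.0634
```

```bash
python3 - <<'E'
from h import *
snap('wrist','w26');snap('scene','s26');plan([.5293,.2335,.0817],-.07)
a=cv2.imread('pics/w26.png')[100:340,150:410];b=cv2.imread('pics/s26.png')[180:280,200:270]
cv2.imwrite('pics/m26.png',np.hstack([cv2.resize(a,(400,370)),cv2.resize(b,(370,500),interpolation=cv2.INTER_CUBIC)[:370]]))
E
```

```text
t 24.60 pos [0.5302 0.2339 0.0818] alpha -0.070 q1 0.22 q6 0.29 w 0.0631 F [ 1.5 -1.2  2.3]
shift [-0.0008  0.0004  0.0001] yaw -0.000 rows>= 1.0
```

View pics/m26.png

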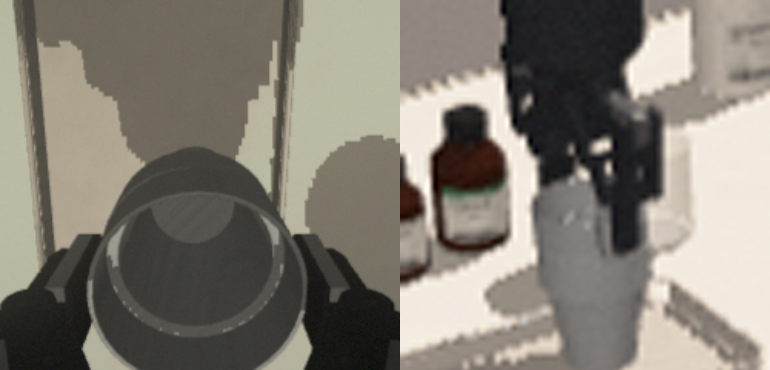

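Call:
step_arm(increments=[[[0,0,0.001],0,0.6],[[0,0,0.002],0,0.6],[[0,0,0.002],0,0.6]])

```text
t: 24.98
tool_pos: [0.5316, 0.2342, 0.0812]
tool_rot: [-0.0, 0.999, -0.035, 0.002]
contact_force: [1.4, -0.1, 8.9]
gripper_width: 0.0632
```

Firm seat at the expected height. Release and rise.

Call:
step_arm(increments=[[[0,0,0],0,0.75],[[0,0,0],0,0.9],[[0,0,0],0,1],[[0,0,-0.01],0,1],[[0,0,-0.05],0,1],[[0,0,-0.1],0,1],[[0,0,-0.1],0,1]])

```text
t: 25.85
tool_pos: [0.5323, 0.2347, 0.1845]
tool_rot: [-0.001, 0.999, -0.035, 0.005]
contact_force: [0.6, -1.2, -0.6]
gripper_width: 0.0855
```

```bash
python3 - <<'E'
from h import *
snap('wrist','w27');snap('scene','s27');plan([.479,-.054,.185],-.07)
a=cv2.imread('pics/w27.png')[100:340,150:410];b=cv2.imread('pics/s27.png')[180:280,200:270]
cv2.imwrite('pics/m27.png',np.hstack([cv2.resize(a,(400,370)),cv2.resize(b,(370,529),interpolation=cv2.INTER_CUBIC)[100:470]]))
E
```

```text
t 25.95 pos [0.5296 0.234  0.18  ] alpha -0.070 q1 0.22 q6 0.29 w 0.0850 F [-0.2 -0.6 -0.2]
shift [-0.0304  0.2908 -0.0051] yaw 0.000 rows>= 5.0
```

View pics/m27.png

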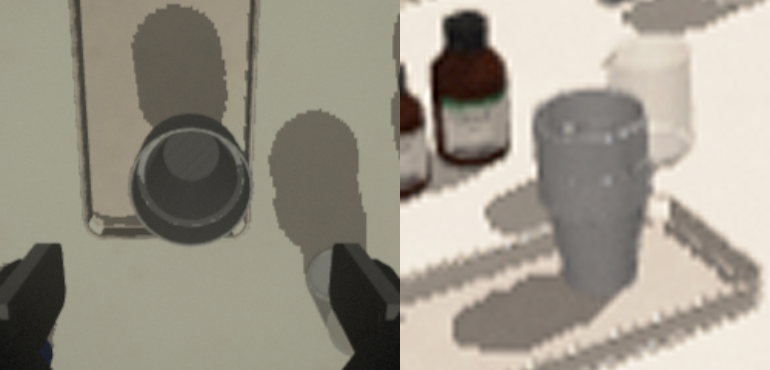

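Call:
step_arm(increments=[[[-0.03,0.291,0],0,1],[[-0.03,0.291,0],0,1],[[-0.03,0.291,0],0,1],[[-0.03,0.291,0],0,1],[[-0.03,0.291,0.014],0,1],[[-0.03,0.291,0.028],0,1],[[-0.03,0.291,0.028],0,1],[[-0.03,0.291,0.028],0,1]])

```text
t: 26.95
tool_pos: [0.4793, -0.0531, 0.151]
tool_rot: [-0.0, 0.999, -0.034, -0.0]
contact_force: [0.1, -0.1, 0.4]
gripper_width: 0.085
```

```bash
python3 - <<'E'
from h import *
snap('wrist','w28');plan([.479,-.054,.052],-.07)
def crop(fn,r,c,n,out):
    a=cv2.imread(f'pics/{fn}.png')[r:r+n,c:c+n]; return cv2.resize(a,(400,400),interpolation=cv2.INTER_CUBIC)
cv2.imwrite('pics/m28.png',np.hstack([crop('w27',160,220,110,0),crop('w28',160,220,110,0)]))
cv2.imwrite('pics/m28w.png',cv2.imread('pics/w28.png'))
E
```

```text
t 27.00 pos [ 0.4795 -0.0532  0.1514] alpha -0.068 q1 -0.34 q6 -0.27 w 0.0853 F [0.8 0.1 0.4]
shift [-0.0005  0.0009  0.0994] yaw 0.002 rows>= 2.0
```

View pics/m28.png

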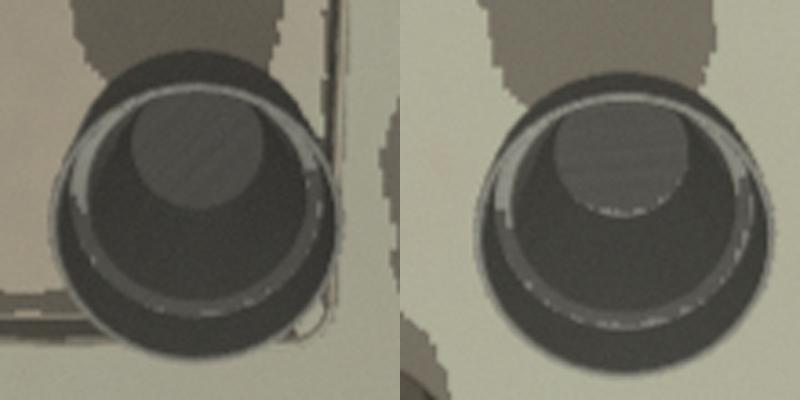

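View pics/m28w.png

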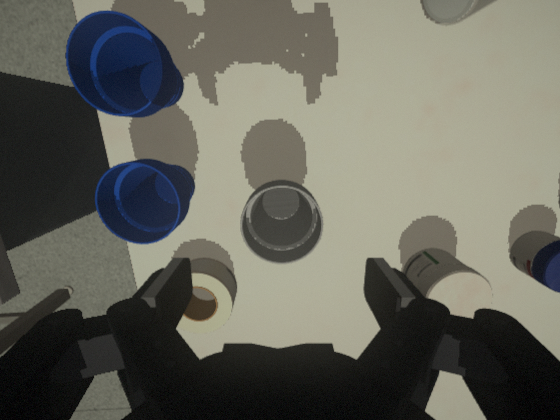

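```bash
python3 - <<'E'
from h import *
k=400/110
for fn,l,r,b,row,z in [('w27',50,341,359,215,.110),('w28',76,374,376,232,.082)]:
    im,c=load('wrist',fn);d=np.load(f'pics/{fn}.npz');R=quat(d['tool_rot']);p=d['tool_pos']
    C,m,w=rimc(c,220+l/k-.4,220+r/k-.4,160+b/k-.4,160+row/k,z); print(fn,C,m,w,'toolframe',(R.T@(C-p)).round(4),p.round(4))
plan([.4838,-.0535,.052],-.07)
E
```

```text
w27 [0.5304 0.2339 0.11  ] [0.5305 0.2352 0.11  ] 0.0625 toolframe [-0.0026  0.0011  0.0745] [0.5323 0.2347 0.1845]
w28 [ 0.4826 -0.0559  0.082 ] [ 0.4827 -0.0551  0.082 ] 0.0627 toolframe [0.0036 0.0026 0.069 ] [ 0.4793 -0.0531  0.151 ]
t 27.00 pos [ 0.4795 -0.0532  0.1514] alpha -0.068 q1 -0.34 q6 -0.27 w 0.0853 F [0.8 0.1 0.4]
shift [0.0043 0.0001 0.0994] yaw 0.002 rows>= 2.0
```

```bash
python3 - <<'E'
from h import *
plan([.4826,-.0555,.0525],-.07)
E
```

```text
t 27.00 pos [ 0.4795 -0.0532  0.1514] alpha -0.068 q1 -0.34 q6 -0.27 w 0.0853 F [0.8 0.1 0.4]
shift [0.0032 0.0022 0.0989] yaw 0.002 rows>= 2.0
```

Call:
step_arm(increments=[[[0.0032,0.0022,0.02],0,1],[[0.0032,0.0022,0.06],0,1],[[0.0032,0.0022,0.09],0,1],[[0.0032,0.0022,0.099],0,1],[[0.0032,0.0022,0.099],0,1],[[0.0032,0.0022,0.099],0,0.6],[[0.0032,0.0022,0.099],0,0.6],[[0.0032,0.0022,0.099],0,0.6],[[0.0032,0.0022,0.099],0,0.6]], force=40)

```text
t: 28.12
tool_pos: [0.4833, -0.0571, 0.0541]
tool_rot: [0.0, 0.999, -0.035, 0.001]
contact_force: [-1.3, -0.1, 6.4]
gripper_width: 0.0629
```

```bash
python3 - <<'E'
from h import *
snap('wrist','w29');plan([.5302,.2338,.190],-.07)
a=cv2.imread('pics/w29.png')[140:380,150:410]
cv2.imwrite('pics/w29c.png',cv2.resize(a,None,fx=2.4,fy=2.4,interpolation=cv2.INTER_CUBIC))
E
```

```text
t 28.18 pos [ 0.4833 -0.0571  0.0541] alpha -0.070 q1 -0.35 q6 -0.28 w 0.0631 F [-1.9  0.4  5.5]
shift [ 0.0268 -0.2933 -0.1361] yaw 0.000 rows>= 6.0
```

View pics/w29c.png

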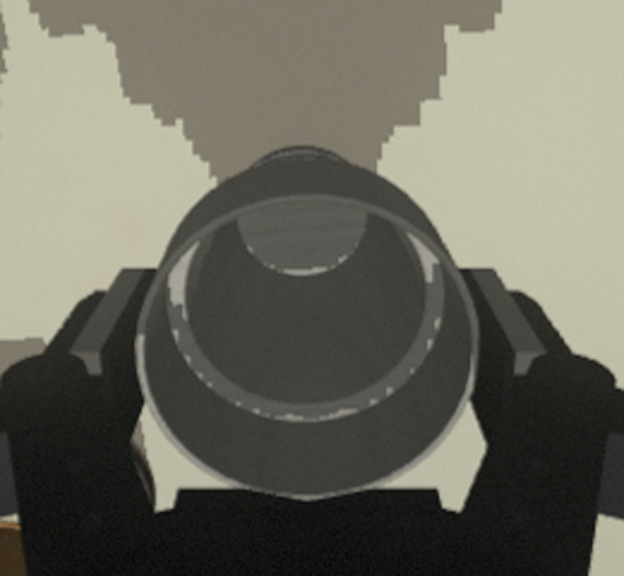

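Call:
step_arm(increments=[[[0,0,-0.05],0,0.6],[[0,0,-0.1],0,0.6],[[0,-0.04,-0.132],0,0.6],[[0.01,-0.1,-0.132],0,0.6],[[0.02,-0.16,-0.132],0,0.6],[[0.0268,-0.22,-0.132],0,0.6],[[0.0268,-0.27,-0.132],0,0.6],[[0.0268,-0.292,-0.132],0,0.6],[[0.0268,-0.292,-0.132],0,0.6],[[0.0268,-0.292,-0.132],0,0.6]])

```text
t: 29.42
tool_pos: [0.5294, 0.232, 0.1847]
tool_rot: [0.0, 0.999, -0.035, 0.0]
contact_force: [-0.4, -0.3, -0.6]
gripper_width: 0.0632
```

```bash
python3 - <<'E'
from h import *
plan([.5302,.2325,.185],-.07)
snap('wrist','w30');snap('scene','s30');plan([.5302,.2325,.185],-.07)
a=cv2.imread('pics/w30.png')[160:300,190:380]; b=cv2.imread('pics/s30.png')[160:280,190:280]
cv2.imwrite('pics/w30c.png',cv2.resize(a,None,fx=4.2,fy=4.2,interpolation=cv2.INTER_CUBIC))
cv2.imwrite('pics/s30c.png',cv2.resize(b,None,fx=5,fy=5,interpolation=cv2.INTER_CUBIC))
E
```

```text
t 29.43 pos [0.5294 0.232  0.1847] alpha -0.070 q1 0.22 q6 0.29 w 0.0632 F [-0.4 -0.3 -0.6]
shift [ 0.0007 -0.0005 -0.0003] yaw 0.000 rows>= 1.0
t 29.52 pos [0.5296 0.2315 0.1846] alpha -0.071 q1 0.22 q6 0.29 w 0.0630 F [-0.5 -0.3 -1.5]
shift [ 0.0005 -0.001  -0.0004] yaw -0.001 rows>= 1.0
```

View pics/w30c.png

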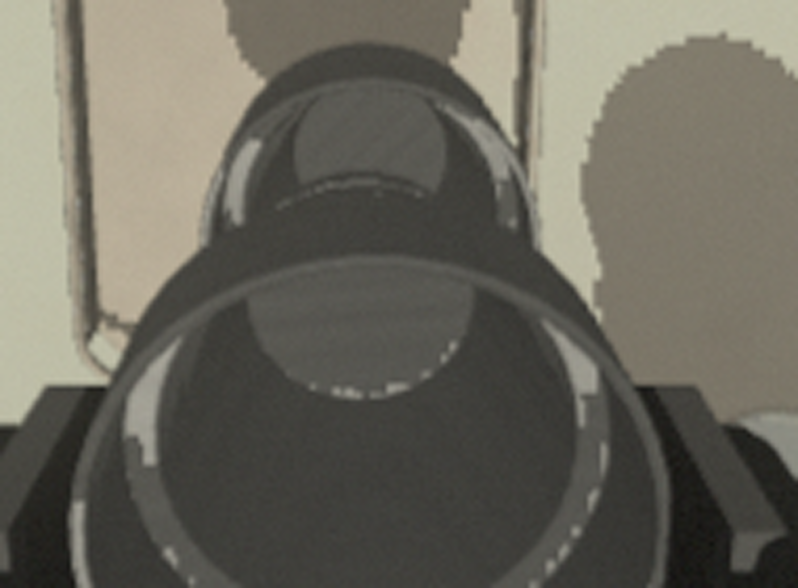

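View pics/s30c.png

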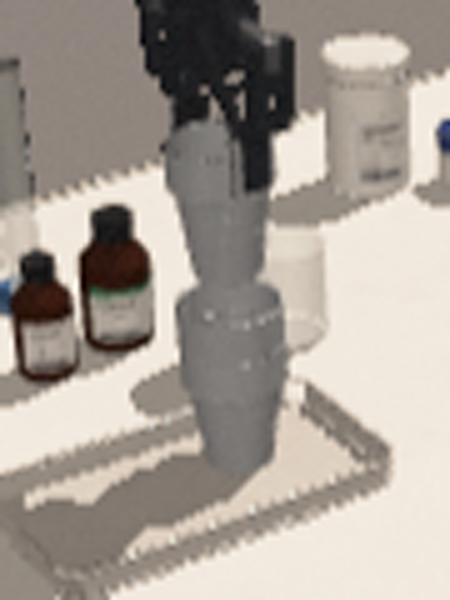

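```bash
python3 - <<'E'
from h import *
im,c=load('wrist','w30'); d=np.load('pics/w30.npz'); R=quat(d['tool_rot']);p=d['tool_pos']
f=lambda u,v:(190+u/4.2-.4,160+v/4.2-.4)
tf=lambda X:(R.T@(X-p)).round(4)
A=onz(c,f(203,235),.110);B=onz(c,f(537,235),.110);T=onz(c,f(371,78),.110)
print('stack mid',tf((A+B)/2),np.linalg.norm(A-B),'from top',tf(T)+[0,.032,0])
zh=.082+p[2]-.0541
A=onz(c,f(70,500),zh);B=onz(c,f(667,500),zh);T=onz(c,f(370,257),zh)
print('held mid',tf((A+B)/2),np.linalg.norm(A-B),'from top',tf(T)+[0,.032,0])
E
```

```text
stack mid [ 0.0008 -0.0031  0.0747] 0.06198034435907738 from top [ 0.0009 -0.0004  0.0747]
held mid [ 0.0006 -0.005  -0.0279] 0.06230222652527112 from top [ 0.0007  0.0004 -0.0279]
```

Call:
step_arm(increments=[[[0,-0.0005,0.012],0,0.6],[[0,-0.0005,0.026],0,0.6],[[0,-0.0005,0.04],0,0.6],[[0,-0.0005,0.052],0,0.6],[[0,-0.0005,0.06],0,0.6],[[0,-0.0005,0.066],0,0.6],[[0,-0.0005,0.07],0,0.6],[[0,-0.0005,0.073],0,0.6],[[0,-0.0005,0.073],0,0.6]])

```text
t: 30.65
tool_pos: [0.5297, 0.2332, 0.1114]
tool_rot: [-0.0, 0.999, -0.035, 0.0]
contact_force: [0.5, -0.4, -1.6]
gripper_width: 0.0635
```

Call:
step_arm(increments=[[[0,0,0.002],0,0.6],[[0,0,0.004],0,0.6],[[0,0,0.0055],0,0.6],[[0,0,0.0055],0,0.6]])

```text
t: 31.15
tool_pos: [0.5314, 0.2333, 0.1076]
tool_rot: [-0.0, 0.999, -0.035, 0.002]
contact_force: [1.7, -1.3, 7.1]
gripper_width: 0.0629
```

Seated at the predicted height (0.1076 against 0.108) with 7 N. Release and check.

Call:
step_arm(increments=[[[0,0,0],0,0.75],[[0,0,0],0,0.9],[[0,0,0],0,1],[[0,0,-0.01],0,1],[[0,0,-0.05],0,1],[[0,0,-0.1],0,1],[[0,0,-0.11],0,1],[[-0.06,-0.02,-0.13],0,1],[[-0.06,-0.02,-0.13],0,1],[[-0.06,-0.02,-0.13],0,1]])

```text
t: 32.4
tool_pos: [0.4708, 0.2574, 0.2358]
tool_rot: [0.0, 0.999, -0.034, 0.0]
contact_force: [0.7, 0.1, 0.1]
gripper_width: 0.0856
```

```bash
python3 - <<'E'
from h import *
snap('wrist','w31');snap('scene','s31');snap('top','t31');plan([.479,-.054,.185],-.07)
a=cv2.imread('pics/w31.png');b=cv2.imread('pics/s31.png')[170:280,190:290]
cv2.imwrite('pics/m31.png',np.hstack([cv2.resize(a,(400,300)),cv2.resize(b,(400,440),interpolation=cv2.INTER_CUBIC)[70:370]]))
cv2.imwrite('pics/m31t.png',cv2.imread('pics/t31.png'))
im,c=load('scene','s31')
th=np.linspace(0,6.28,60)
for n,z,r in (('foot',.002,.0205),('rim1',.084,.032),('rim2',.110,.032),('rim3',.136,.032)):
    P=np.array([proj(c,[.5304+r*np.cos(t),.2339+r*np.sin(t),z]) for t in th]); print(n,'cols',P[:,0].min().round(1),P[:,0].max().round(1),'rows',P[:,1].min().round(1),P[:,1].max().round(1))
b=cv2.imread('pics/s31.png')[185:265,205:265];cv2.imwrite('pics/s31c.png',cv2.resize(b,None,fx=7,fy=7,interpolation=cv2.INTER_CUBIC))
E
```

```text
t 32.55 pos [0.4716 0.2569 0.2351] alpha -0.071 q1 0.29 q6 0.36 w 0.0857 F [-0.3  0.4  0.6]
shift [0.0294 0.3096 0.0502] yaw -0.001 rows>= 6.0
foot cols 230.5 243.9 rows 246.1 253.3
rim1 cols 224.8 246.3 rows 221.2 231.6
rim2 cols 224.2 245.9 rows 213.6 223.8
rim3 cols 223.5 245.4 rows 205.9 215.9
```

View pics/m31.png

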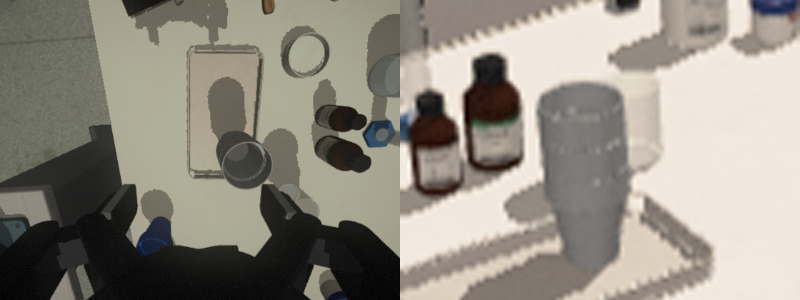

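View pics/m31t.png

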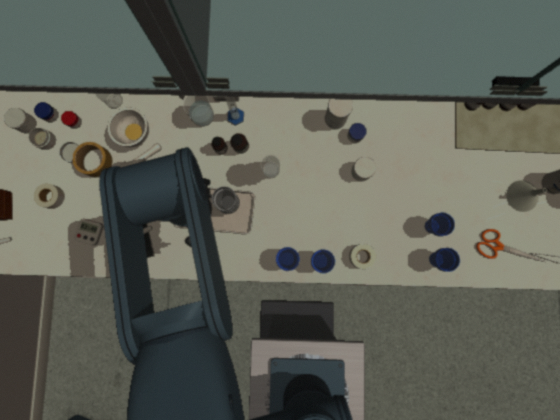

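View pics/s31c.png

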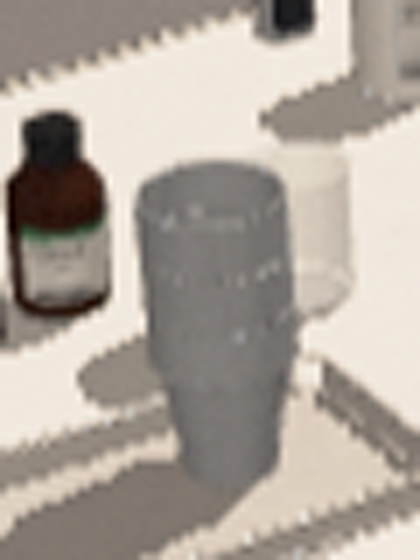

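```bash
python3 -c "
from h import *
print(job.sign_off())"
```

```text
the job is handed in; nothing more can be done
None
```

The three steel beakers stand nested in the tray, and I handed the job in at about 32.6 s of the 72 s allowed. I know of one possible fault, described under the drop.

**What I did**
- **Standing up:** I laid the fallen beaker with its foot against the tray's front wall and pushed its mouth up with one finger. Then I pinched the rim wall, set the beaker upright on the worktop and let go.
- **Nesting:** I gripped it from straight above by its band and lowered it into the tray beaker. The third beaker followed the same way.

**What the last checks showed**
- **Seating:** Both beakers met resistance of 7–9 N at the expected seated height. The tool was at 0.081 m and 0.108 m, against 0.082 m and 0.108 m predicted.
- **Stack height:** In the scene picture the stack measures about 48 pixels from foot to top rim, against 47.4 predicted for three fully seated beakers.
- **Other things:** The blue look-alikes, glass beaker, jar and label roll appear unmoved in the last top view. The arm partly hid the notebook there, so I could not check it.
- **At hand-in:** The gripper was open and clear of everything.

**What failed or disagreed**
- **The drop:** My first idea was to let the beaker swing upright in a loosened grip. It failed: while I eased the grip, the beaker slipped about 7–10 mm onto the worktop, still lying down. Whether that counts as a fall is for the judge.
- **Camera disagreement:** The top and wrist cameras differed by about 6 mm on where the tray beaker stood. I used the wrist reading, and the clean seating bore it out.

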